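Ready a hand press: nest the cups, hold the piston clear of the window

TASK

Get the small hand press ready for loading: nest the clean cup, standing by itself, fully home in the identical cup on the seat of the press, and let go of it. Then draw the piston straight up by its knob, without forcing it sideways, until its lower end is clear above the loading window but still well inside the guide (about the middle of the guide), and finish while holding it still there: it drops if you let go. Leave the timer, the bottle and the jar where they are.

Things in the scene. Friction and masses are not known exactly. Their poses are not given: they have to be found in the camera images.
- press: Hand press, fixed. Origin: on the upright bore's axis at the underside of the base plate; z up. Plate 12 mm thick, x -40 to +40, y -45 to +140 mm. Steel barrel on the origin, 49 mm in diameter, bore 22 mm. Heights: bore floor 18, die to 35, loading window (open to -x and +x) 35 to 70, guide 70 to 135 mm (barrel top). Cup seat at y = +110 mm.
- guide_mouth (a point): Centre of the upper mouth of the guide bore, 135 mm above the underside of the base plate. A 320 mm tall bottle stands fixed about 65 mm or more to the right (-y) of the bore axis, a pump 170 mm high behind it (+x): the free sides are along the plate's x axis.
- cup_seat (a point): Centre of the cup seat on the base plate's top (12 mm above the worktop), ringed by a rim 4 mm high, 41 mm inner and 50 mm outer diameter. The seat cup stands inside the rim.
- piston: Piston: loose upright steel rod, 20 mm in diameter, with a black round knob, 30 mm in diameter, from 150 to 174 mm above its lower end. Origin: centre of its lower end; z along the rod to the knob. It starts on the bore floor, lower end 18 mm above the press origin. It slides freely when kept straight and drops back when let go. Mass 0.18 to 0.35 kg.
- piston_knob (a point): Centre of the piston's knob, 162 mm above its lower end.
- seat_cup: White plastic cup, loose in the press's cup seat. Origin: centre of its underside; z up. Height 58 mm; upright lip, 61 mm outer and 55 mm inner diameter, from 37 to 58 mm; below its shoulder a cone narrowing from 53 mm to 34 mm at the foot; walls 3 mm; inner floor 20 mm above the underside. About 60 g.
- clean_cup: Clean cup, same shape as the seat cup, standing by itself on the worktop. Origin: centre of its underside; z up. Fully nested, its shoulder rests on the seat cup's rim and its underside is 21 mm above that of the seat cup, on the same axis (1.5 mm play all round), and its whole lip stands above the seat cup's rim. Mass about 60 g. Behind it (+x) a fixed hotplate 100 mm high, front face along about (-0.3, 0.95): fingers closing along that line stay clear.
- timer: Bystander: white bench timer, 62 x 66 x 21 mm, flat on the worktop. Origin: centre of its underside.
- stain_bottle: Bystander: brown bottle, 52 mm in diameter, 105 mm high. Origin: centre of its underside.
- sample_jar: Bystander: white jar with lid, 56 mm in diameter, 62 mm high. Origin: centre of its underside.
Things that resemble listed ones, but are neither listed nor needed, are in the scene too. Of the things shaped like the piston, the steel one is meant.

How it is judged:
On the way, in this order (a step that is already met when the one before it is completed fails the run):
1. the clean cup is nested fully home in the seat cup and let go, the piston still down (horizontal distance between clean_cup and seat_cup below 0.005 m and z of clean_cup in the frame of seat_cup between 0.017 and 0.0235 m and angle between each of clean_cup, seat_cup's own z axis and vertical below 0.09 rad and horizontal distance between seat_cup and cup_seat below 0.008 m and height (world z) of seat_cup below 0.018 m and contact force between clean_cup and the fingers below 0.1 N and linear speed of clean_cup below 0.02 m/s and z of piston in the frame of press below 0.03 m), for 0.2 s.
2. the piston is held up, clear of the window and still in the guide (z of piston in the frame of press between 0.071 and 0.118 m and horizontal distance between piston and guide_mouth below 0.005 m and angle between piston's own z axis and vertical below 0.06 rad and contact force between piston and the fingers above 2 N and contact force between piston and press below 12 N and linear speed of piston below 0.01 m/s), for 0.5 s.
At the end, for the whole second after the job is handed in: Clean cup nested upright in the seat cup (axes within 5 mm, underside 17 to 23.5 mm higher), untouched; seat cup within 8 mm of its seat; piston held still by the fingers, lower end 71 to 118 mm above the press origin, in the bore (5 mm, 3.4 degrees), pressing on it under 12 N (all of step 2 and horizontal distance between clean_cup and seat_cup below 0.005 m and z of clean_cup in the frame of seat_cup between 0.017 and 0.0235 m and angle between each of clean_cup, seat_cup's own z axis and vertical below 0.09 rad and horizontal distance between seat_cup and cup_seat below 0.008 m and height (world z) of seat_cup below 0.018 m and contact force between clean_cup and the fingers below 0.1 N and linear speed of clean_cup below 0.02 m/s); the arm keeps its last pose, push and grip.
It fails at once if the raised piston is forced against the bore with more than 25 N, or the piston against the press with more than 60 N at any time (contact force between piston and press above 60 N or (z of piston in the frame of press above 0.024 m and contact force between piston and press above 25 N)).
It fails at once if the piston is pulled out of the guide (z of piston in the frame of press above 0.134 m).
It fails at once if the timer, bottle or jar is shifted more than 20 mm or tipped (distance of any of timer, stain_bottle, sample_jar from where it was at the start of the episode above 0.02 m or angle between any of timer, stain_bottle, sample_jar's own z axis and vertical above 0.5 rad).
It also fails if it takes over 48 s, if anything falls off the work surface, if the arm or the gripper's body presses on something with over 40 N, if the wrist force passes 120 N, or if a joint passes its speed limit or range.

ROBOT

A 7-joint arm with a two-finger parallel gripper is mounted at the origin on a cart in front of the work surface, level with it; the furniture and walls round the work are solid. World frame = base frame: x ahead of the robot, y to its left, z up, the work surface at z = 0. Lengths are in m, angles in rad, forces in N, time in s.
With the tool pointing down it reaches from about 0.4 to 0.85 m from the base axis. Payload 4.5 kg.
Tool frame: the origin (TCP) lies at the very end of the fingers, on their centre line; the grasp point (between the pads) lies 19 mm behind it; z points along the fingers, y is the direction in which the jaws open and shut (so a half turn about z gives the same grasp; the last joint's range is limited). The gripper opens to 85 mm and grips with 20 to 120 N. Pads are 22 mm wide; open, the fingers measure 114 mm over their backs; the gripper's body (76 mm by 85 mm) begins 54 mm behind the grasp point. The pads swing forward as they close: fully open they stand 13 mm farther back than shut.
Start: joints at [-1.177, 0.689, -0.195, 1.565, 0.157, 0.902, -0.215], TCP at [0.22, 0.585, 0.193] pointing down, gripper open.
Joint ranges: [-3.01, 3.01], [-0.46, 2.08], [-1.47, 1.51], [0.13, 2.56], [-1, 4.14], [0.04, 2.09], [-2.66, 2.66]. Speed limits (rad/s): [2.57, 2.57, 3.14, 3.14, 3.14, 3.14, 3.14].

INTERFACE

Orientations are given as a unit quaternion [w, x, y, z].
In Python, from cell import * gives the robot as it stands.
- The arm moves only by the tool step_arm, never from a script. Its argument "moves" is a list of rows, each a list of 7 numbers: the turn, a rotation vector about the tool's x, y, z in degrees, then the shift along the tool's x, y, z in m, then the closure, from 0 (fully open) to 1 (shut). In form: [[ax, ay, az, x, y, z, hand], ...]. A call has 1 to 10 rows; each row shifts and turns the pose as measured when the row begins, along the tool's axes as they then stand; what a row does not reach is not made up. A row lasts 1/10 s, in which the tool goes at most 50 mm and 8.59 degrees, less where a joint would pass 70% of its speed; a pose out of reach is approached as far as the arm can. A call is refused whole if a number of a shift passes 0.05 or a number of a turn 8.59, either way. A call with a gripper value outside its range is refused whole. The fingers move at their own pace and stop on an object; the grip force is fixed at half the most. Time passes only in rows, so rows that do not move let the fingers close. It gives the time, the measured TCP pose, the force and the opening at its end, in the units of the state.
- sense(): the state, without advancing time (a new reading comes with each control period).
- get_image(name): name is "scene" or "top"; returns a dict with "frame" (480x640x3 uint8, red, green, blue), "fx", "fy", "cx", "cy" (pixels), "rvec" (rotation vector, rad) and "tvec" (3), from world to camera coordinates, as OpenCV has them. Camera axes: x right, y down, z forward; pixel columns grow to the right and rows downward; lengths in m; the calibration is good to about 2 mm. A picture is of the moment at which its call begins. There is no depth.
- hand_in(): hands the job in, once; it reports no verdict.
Trained networks look in the newest picture that a camera, given by its name, has taken for a name from the list of things; names that differ only in an ending like _2 or _b are one class to them, and where a whole thing is asked for, a point or a joint stands for the part that bears it (a point fixed in the world has none). Each returns a list of dicts, best first, with "conf" (0 to 1); they miss things now and then, are a little off and sometimes report something else, mostly with a low value. They report only what shows in the picture. A call takes as long as a camera call. They do not tell look-alikes from the thing itself.
- spot_in(camera, target): "point" ([x, y, z] in m, in the coordinates of the camera as it stood for that picture, good to about 4 mm: the middle of the surface that is visible of it).
- pinpoint(camera, target): "point" ([x, y, z] in m, in the coordinates of the camera as it stood for that picture, good to about 4 mm: a listed point, or the origin of a listed thing).
The state is a dict: "time": time; "q": joint angles; "qd": joint speeds; "tau": joint torques, N m; "tool_pos": TCP position; "eef_rot": TCP orientation; "contact_force": force on the tool from outside, world axes, zero at the start; "wrist_torque": the same for the moment, N m; "finger_gap": opening from 0.0 (shut) to 1.0 (fully open).
Only numpy, scipy, OpenCV 4.12 (cv2) and the standard library are available. Lean on these libraries where they do the work, as an engineer would, in place of code of your own. Each camera call takes 0.05 s, during which the arm holds its last target.

## Working session

There is one attempt and no reset: what is moved stays moved. The work goes in short steps, Python scripts to look and compute and a tool call to move; the robot and the scene stay as the last step left them, time stands still between calls to the robot, and variables do not carry over. Pictures are saved under pics/ and viewed, and the job is handed in when it is done.

Besides the shell and the picture viewer there is one more tool, called after "Request:" by a JSON object that holds its "api" and its "payload". step_arm: Moves the arm, as the interface text tells. Its arguments: {"type":"object","properties":{"moves":{"type":"array"}},"required":["moves"]}

```bash
mkdir -p pics; cat > h.py <<'E'
from cell import *
import numpy as np, cv2
from scipy.spatial.transform import Rotation as R
def cam(n,save=None):
    d=get_image(n)
    if save: cv2.imwrite('pics/'+save,cv2.cvtColor(d['frame'],cv2.COLOR_RGB2BGR))
    return d
def w(d,p):
    Rm=cv2.Rodrigues(np.array(d['rvec'],float))[0]; return Rm.T@(np.array(p)-np.array(d['tvec']).ravel())
def px(d,P):
    K=np.array([[d['fx'],0,d['cx']],[0,d['fy'],d['cy']],[0,0,1]])
    return cv2.projectPoints(np.array(P,float).reshape(-1,1,3),np.array(d['rvec'],float),np.array(d['tvec'],float),K,None)[0].reshape(-1,2)
def ray(d,uv,z):
    Rm=cv2.Rodrigues(np.array(d['rvec'],float))[0]; c=-Rm.T@np.array(d['tvec']).ravel()
    v=Rm.T@np.array([(uv[0]-d['cx'])/d['fx'],(uv[1]-d['cy'])/d['fy'],1]); return c+v*(z-c[2])/v[2]
E
python3 - <<'E'
from h import *
np.set_printoptions(precision=4,suppress=True)
s=sense();print({k:np.round(v,3) for k,v in s.items()})
for c in ['scene','top']:
    d=cam(c,c+'0.png')
    print(c,'cam pos',w(d,[0,0,0]),d['fx'])
    for t in ['press','guide_mouth','cup_seat','piston','piston_knob','seat_cup','clean_cup','timer','stain_bottle','sample_jar']:
        for r in pinpoint(c,t):
            P=w(d,r['point']);print(t,round(r['conf'],2),P,px(d,P)[0].round())
E
```

```text
{'time': np.float64(0.0), 'q': array([-1.177,  0.69 , -0.195,  1.566,  0.157,  0.902, -0.215]), 'qd': array([ 0.002, -0.001,  0.001, -0.002,  0.001, -0.002,  0.001]), 'tau': array([  0.   , -53.961,  -1.267, -15.854,   0.009,   0.009,   0.   ]), 'tool_pos': array([0.22 , 0.584, 0.192]), 'eef_rot': array([-0.   ,  0.179,  0.984, -0.001]), 'contact_force': array([-0.917,  0.369,  0.614]), 'wrist_torque': array([ 0.008,  0.017, -0.019]), 'finger_gap': np.float64(1.002)}
scene cam pos [ 0.1275 -0.2415  0.6261] 439.30860201879665
press 0.7 [0.486  0.1044 0.0001] [382. 361.]
guide_mouth 0.8 [0.4882 0.1025 0.1388] [394. 304.]
cup_seat 0.95 [0.4104 0.1827 0.0106] [321. 344.]
piston 0.95 [0.4876 0.105  0.0229] [384. 352.]
piston 0.65 [ 0.36    0.5193 -0.0024] [223. 255.]
piston_knob 0.91 [0.4818 0.1003 0.1813] [395. 286.]
piston_knob 0.9 [0.3605 0.5178 0.1563] [215. 195.]
seat_cup 0.8 [0.4091 0.1861 0.0093] [320. 344.]
clean_cup 0.69 [0.3567 0.2976 0.0006] [265. 318.]
timer 0.77 [ 0.5841  0.211  -0.0026] [387. 303.]
stain_bottle 0.8 [0.6304 0.2514 0.0015] [393. 282.]
sample_jar 0.59 [0.3988 0
[... 287 characters left out ...]
0.93 [0.4104 0.1823 0.0146] [377. 291.]
piston 0.94 [ 0.3574  0.5176 -0.002 ] [212. 315.]
piston 0.6 [0.4825 0.102  0.0198] [416. 256.]
piston_knob 0.78 [0.3608 0.5179 0.1605] [192. 318.]
piston_knob 0.73 [ 0.4863  0.1004 -0.0003] [415. 254.]
piston_knob 0.52 [0.4878 0.1059 0.1794] [435. 246.]
seat_cup 0.67 [0.4087 0.1831 0.0119] [376. 291.]
clean_cup 0.82 [0.3568 0.2991 0.0025] [319. 316.]
timer 0.94 [ 0.5796  0.2137 -0.0018] [361. 210.]
timer 0.75 [ 0.6303  0.2539 -0.0025] [342. 186.]
timer 0.28 [0.4104 0.1806 0.0144] [377. 291.]
stain_bottle 0.62 [ 0.6283  0.2535 -0.0036] [342. 187.]
stain_bottle 0.25 [ 0.396   0.4295 -0.0013] [256. 296.]
sample_jar 0.72 [0.3988 0.4345 0.0012] [253. 295.]
```

View pics/scene0.png

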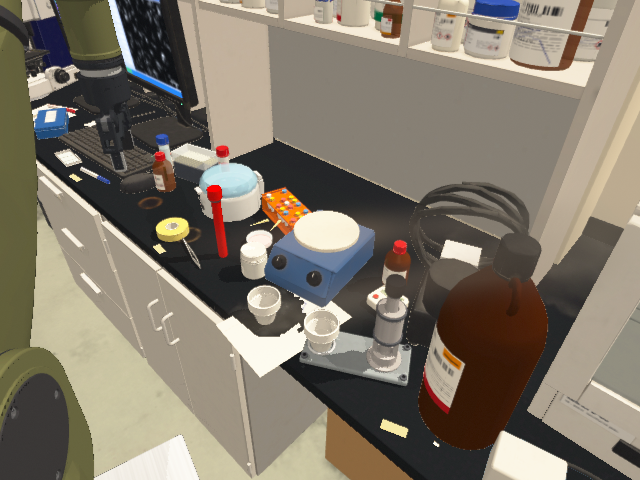

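View pics/top0.png

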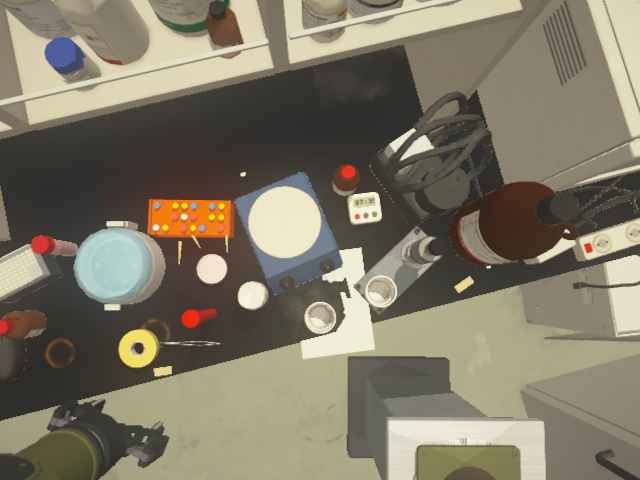

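Candidates: cup at scene (265,305)/top (319,316) stands by itself, so it is the clean cup. The cup at scene (321,328)/top (379,291) stands on the press plate, so it is the seat cup. Of the piston shapes, the red one at scene (215,215) is a look-alike and the steel one in the barrel at scene (388,325) is meant. I'll confirm with crops and overlays.

```bash
python3 - <<'E'
from h import *
def circ(c,r,z): 
    t=np.linspace(0,2*np.pi,40); return np.c_[c[0]+r*np.cos(t),c[1]+r*np.sin(t),0*t+z]
out=[]
for c,x0,y0 in [('scene',225,255),('top',290,220)]:
    d=cam(c); f=cv2.cvtColor(d['frame'],cv2.COLOR_RGB2BGR)
    S=4;crop=cv2.resize(f[y0:y0+125,x0:x0+200] if c=='scene' else f[y0:y0+125,x0:x0+160],None,fx=S,fy=S,interpolation=cv2.INTER_CUBIC)
    for col,ctr,r,z in [((0,255,0),(.3568,.2984),.0305,.058),((0,0,255),(.410,.183),.0305,.070),((255,0,0),(.487,.103),.0245,.135),((255,0,255),(.487,.103),.015,.192),((0,255,255),(.357,.298),.017,0)]:
        p=((px(d,circ(ctr,r,z))-[x0,y0]+.5)*S-.5).round().astype(np.int32)
        cv2.polylines(crop,[p.reshape(-1,1,2)],True,col,1)
    cv2.imwrite(f'pics/crop_{c}.png',crop)
E
```

```text
(no output)
```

View pics/crop_scene.png

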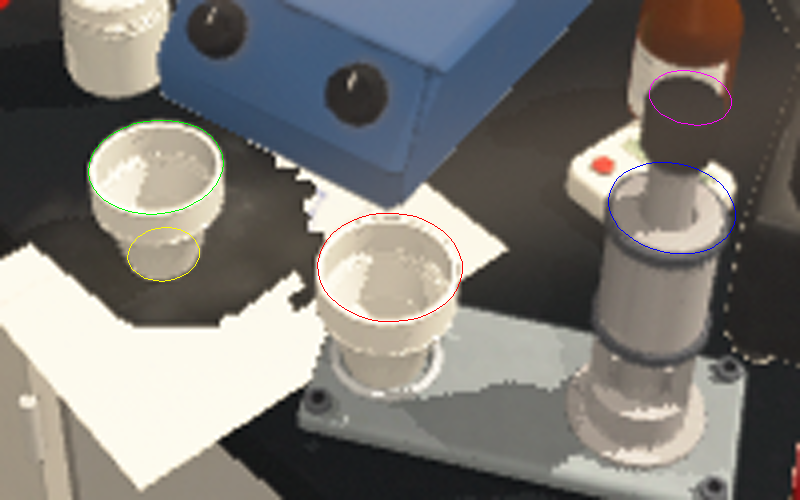

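View pics/crop_top.png

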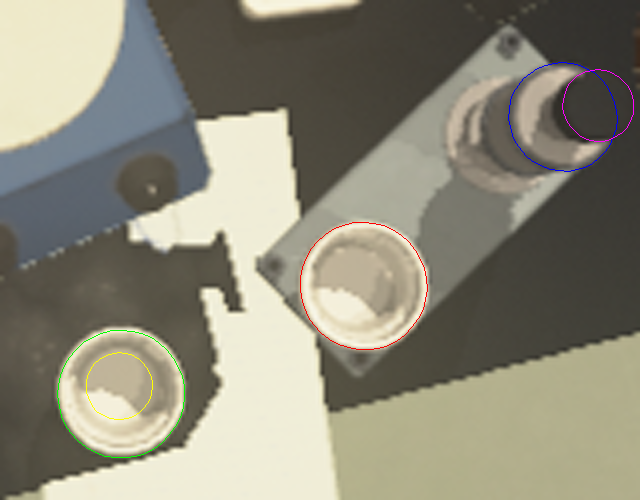

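Both overlays fit. Clean-cup rim is green (scene crop 155,167) and seat-cup rim is red (390,267). The steel piston with black knob is in the barrel at scene crop (683,120). Next I plan the approach.

```bash
cat >> h.py <<'E'
def plan(target,yaw=None,n=None,hand=0.0,vmax=.04):
    s=sense(); q=np.array(s['eef_rot']); Rm=R.from_quat(q[[1,2,3,0]])
    p=np.array(s['tool_pos']); D=np.array(target)-p
    T=Rm
    if yaw is not None: # yaw: desired angle of tool y, deg; tool straight down
        y=np.array([np.cos(np.radians(yaw)),np.sin(np.radians(yaw)),0]); 
        if y@Rm.as_matrix()[:,1]<0: y=-y
        z=np.array([0,0,-1]); T=R.from_matrix(np.c_[np.cross(y,z),y,z])
    rv=(Rm.inv()*T).as_rotvec()
    a=np.degrees(rv)
    m=max(int(np.ceil(np.linalg.norm(D)/vmax)),int(np.ceil(np.abs(a).max()/8)),1)
    n=n or m
    print('t',round(float(s['time']),2),'p',p.round(4),'D',D.round(4),'rot',a.round(1),'n',n,'gap',round(float(s['finger_gap']),3),'F',np.round(s['contact_force'],1))
    for k in range(n):
        Rk=Rm*R.from_rotvec(rv*k/n)
        print(list((a/n).round(2))+list((Rk.inv().apply(D/n)).round(4))+[hand])
E
python3 - <<'E'
from h import *
plan((.3568,.2984,.2),107.5)
E
```

```text
t 1.2 p [0.22   0.585  0.1925] D [ 0.1368 -0.2866  0.0075] rot [  0.   -0.  -38.1] n 8 gap 1.003 F [-0.3 -0.5  0.3]
[np.float64(0.0), np.float64(-0.0), np.float64(-4.76), np.float64(-0.0286), np.float64(-0.0275), np.float64(-0.0009), 0.0]
[np.float64(0.0), np.float64(-0.0), np.float64(-4.76), np.float64(-0.0262), np.float64(-0.0298), np.float64(-0.0009), 0.0]
[np.float64(0.0), np.float64(-0.0), np.float64(-4.76), np.float64(-0.0237), np.float64(-0.0319), np.float64(-0.0009), 0.0]
[np.float64(0.0), np.float64(-0.0), np.float64(-4.76), np.float64(-0.0209), np.float64(-0.0337), np.float64(-0.0009), 0.0]
[np.float64(0.0), np.float64(-0.0), np.float64(-4.76), np.float64(-0.0181), np.float64(-0.0353), np.float64(-0.0009), 0.0]
[np.float64(0.0), np.float64(-0.0), np.float64(-4.76), np.float64(-0.0151), np.float64(-0.0367), np.float64(-0.0009), 0.0]
[np.float64(0.0), np.float64(-0.0), np.float64(-4.76), np.float64(-0.012), np.float64(-0.0379), np.float64(-0.0009), 0.0]
[np.float64(0.0), np.float64(-0.0), np.float64(-4.76), np.float64(-0.0088), np.float64(-0.0387), np.float64(-0.0009), 0.0]
```

Request:
{"api": "step_arm", "payload": {"moves": [[0,0,-4.8,-0.029,-0.028,-0.004,0],[0,0,-4.8,-0.026,-0.03,-0.004,0],[0,0,-4.8,-0.024,-0.032,-0.001,0],[0,0,-4.8,-0.021,-0.034,-0.001,0],[0,0,-4.8,-0.018,-0.035,-0.001,0],[0,0,-4.8,-0.015,-0.037,-0.001,0],[0,0,-4.8,-0.012,-0.038,-0.001,0],[0,0,-4.8,-0.009,-0.039,-0.001,0]]}}

```text
time: 2.0
tool_pos: [0.3624, 0.2973, 0.2056]
eef_rot: [0.001, -0.174, 0.985, 0.004]
contact_force: [1.8, 0.4, -1.0]
finger_gap: 1.002
```

```bash
sed -i 's/print(list((a/print(*list((a/' h.py; python3 - <<'E'
from h import *
plan((.3568,.2984,.09),107.5)
E
```

```text
t 2.0 p [0.3624 0.2973 0.2056] D [-0.0056  0.0011 -0.1156] rot [0.4 0.2 2.6] n 3 gap 1.002 F [ 1.8  0.4 -1. ]
0.15 0.05 0.85 0.0017 0.0007 0.0385 0.0
0.15 0.05 0.85 0.0017 0.0008 0.0385 0.0
0.15 0.05 0.85 0.0017 0.0008 0.0385 0.0
```

Request:
{"api": "step_arm", "payload": {"moves": [[0.15,0,0.85,0.0017,0.0008,0.038,0],[0.15,0,0.85,0.0017,0.0008,0.038,0],[0.15,0,0.85,0.0017,0.0008,0.025,0],[0,0,0,0,0,0,0]]}}

```text
time: 2.4
tool_pos: [0.3666, 0.289, 0.1034]
eef_rot: [0.005, -0.141, 0.99, -0.001]
contact_force: [0.1, 0.4, 0.8]
finger_gap: 0.998
```

```bash
python3 - <<'E'
from h import *
d=cam('scene','s1.png');e=cam('top','t1.png')
f=cv2.imread('pics/s1.png')[180:360,170:410];g=cv2.imread('pics/t1.png')[210:390,220:460]
cv2.imwrite('pics/c1.png',np.vstack([cv2.resize(f,(780//2*2//2*2//2,292)),cv2.resize(g,(390,292))]) if 0 else np.hstack([cv2.resize(f,(400,300)),cv2.resize(g,(400,300))]))
plan((.3568,.2984,.036),107.5,n=3)
E
```

```text
t 2.5 p [0.3679 0.2906 0.1057] D [-0.0111  0.0078 -0.0697] rot [-0.   0.8 -1.2] n 3 gap 0.995 F [-0.2  0.4  0.8]
-0.01 0.26 -0.41 0.0032 0.0036 0.0232 0.0
-0.01 0.26 -0.41 0.003 0.0036 0.0232 0.0
-0.01 0.26 -0.41 0.0029 0.0036 0.0232 0.0
```

View pics/c1.png

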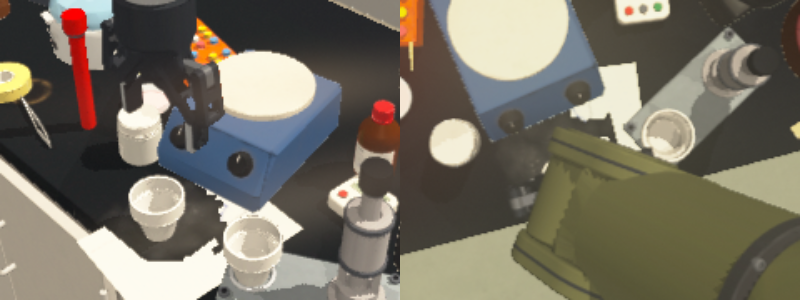

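```bash
python3 - <<'E'
from h import *
d=cam('scene'); s=sense(); print(s['tool_pos'],s['qd'])
p=np.array(s['tool_pos']); q=np.array(s['eef_rot']); M=R.from_quat(q[[1,2,3,0]]).as_matrix()
f=cv2.cvtColor(d['frame'],cv2.COLOR_RGB2BGR)
S=4;x0,y0=190,160
cr=cv2.resize(f[y0:y0+150,x0:x0+200],None,fx=S,fy=S,interpolation=cv2.INTER_CUBIC)
for P,c in [(p,(0,255,0)),(p+M[:,1]*.0425,(0,0,255)),(p-M[:,1]*.0425,(0,0,255)),(p+M[:,1]*.0425-M[:,2]*.013,(255,0,255)),(p-M[:,1]*.0425-M[:,2]*.013,(255,0,255))]:
    u=((px(d,P)[0]-[x0,y0]+.5)*S).astype(int); cv2.circle(cr,tuple(int(v) for v in u),4,c,-1)
cv2.imwrite('pics/c2.png',cr)
plan((.3568,.2984,.1),107.5,n=1)
E
```

```text
[0.36833175 0.29122704 0.10638328] [ 0.00242315 -0.01754033 -0.00807323 -0.00841912  0.00139851 -0.00437975
 -0.00232421]
t 2.55 p [0.3683 0.2912 0.1064] D [-0.0115  0.0072 -0.0064] rot [ 0.   0.9 -1.2] n 1 gap 1.002 F [0.5 0.7 0.8]
0.02 0.88 -1.22 0.0092 0.0101 0.0062 0.0
```

View pics/c2.png

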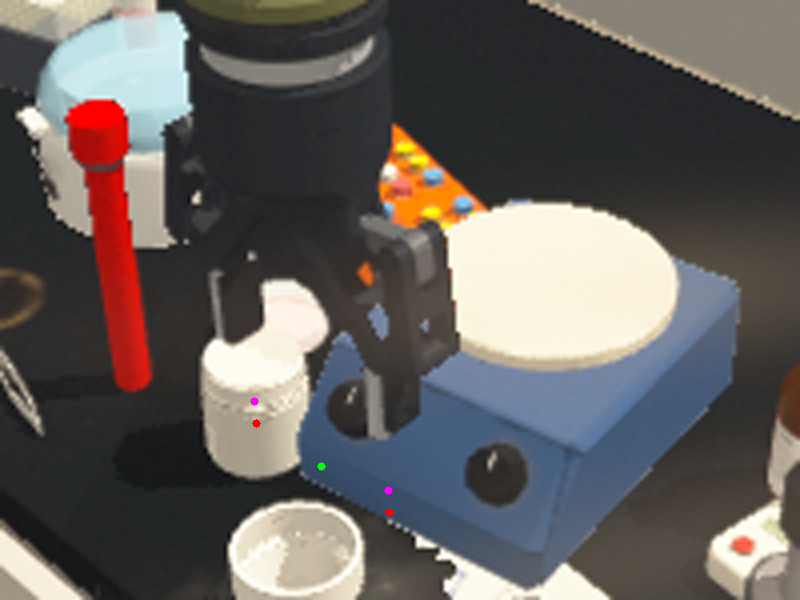

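```bash
python3 - <<'E'
from h import *
def draw(fn,d,p,M,x0,y0,out,S=4):
    f=cv2.imread('pics/'+fn); cr=cv2.resize(f[y0:y0+100,x0:x0+100],None,fx=S,fy=S,interpolation=cv2.INTER_CUBIC)
    for P,c in [(p,(0,255,0)),(p+M[:,1]*.0425-M[:,2]*.013,(255,0,255)),(p-M[:,1]*.0425-M[:,2]*.013,(255,0,255))]:
        u=((px(d,P)[0]-[x0,y0]+.5)*S).astype(int); cv2.circle(cr,tuple(int(v) for v in u),4,c,-1)
    return cr
ds=cam('scene','s2.png');dt=cam('top','t2.png');s=sense()
q=np.array(s['eef_rot']); M=R.from_quat(q[[1,2,3,0]]).as_matrix();p=np.array(s['tool_pos']);print(p)
q0=np.array([0,.179,.984,0]);M0=R.from_quat(q0[[1,2,3,0]]).as_matrix();p0=np.array([.22,.585,.192])
a=draw('scene0.png',ds,p0,M0,70,100,'');b=draw('top0.png',dt,p0,M0,90,380,'')
c=draw('t2.png',dt,p,M,270,260,'')
cv2.imwrite('pics/c3.png',np.hstack([cv2.resize(x,(266,266)) if 0 else x for x in (a,b)]));cv2.imwrite('pics/c4.png',c)
E
```

```text
[0.36862388 0.29159441 0.10682828]
```

View pics/c3.png

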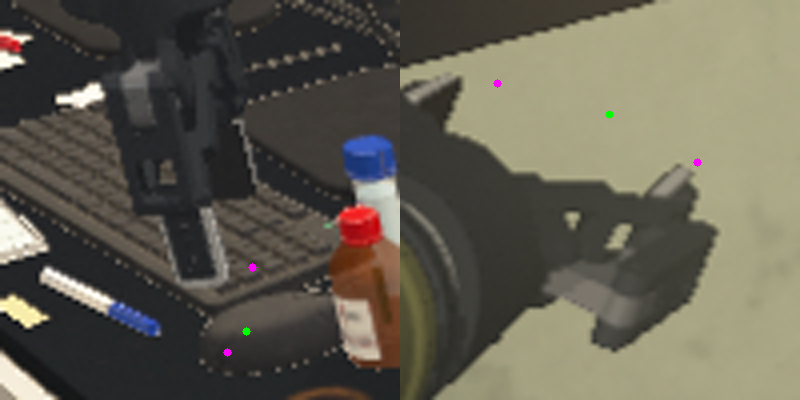

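View pics/c4.png

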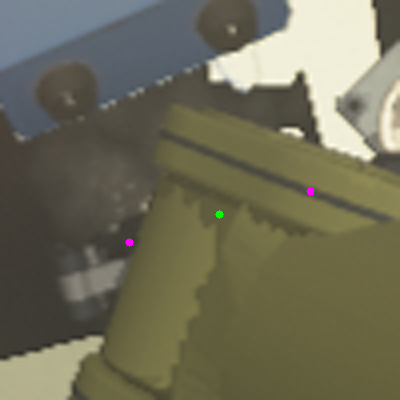

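```bash
python3 - <<'E'
from h import *
from scipy.optimize import least_squares
ds=cam('scene');dt=cam('top')
def tri(us,ut):
    r=least_squares(lambda P:np.r_[px(ds,P)[0]-us,px(dt,P)[0]-ut],[.3,.4,.1]);print(r.x.round(4),r.fun.round(1))
tri((123.2,170),(162.5,422))
M0=R.from_quat([.179,.984,0,0]).as_matrix();p0=np.array([.22,.585,.192])
print(p0-M0[:,1]*.0425-M0[:,2]*.013)
plan((.3568,.2984,.1),107.5,n=1)
E
```

```text
[0.2104 0.5366 0.2434] [ 2.2  0.3 -0.5  1.8]
[0.20503289 0.54522268 0.205     ]
t 2.75 p [0.3685 0.2913 0.1067] D [-0.0117  0.0071 -0.0067] rot [ 0.1  0.9 -1.2] n 1 gap 1.002 F [-0.4 -0.5  0.9]
0.05 0.94 -1.24 0.0094 0.0101 0.0066 0.0
```

Request:
{"api": "step_arm", "payload": {"moves": [[0,0.9,-1.2,0.009,0.01,0,1],[0,0,0,0,0,0,1],[0,0,0,0,0,0,1],[0,0,0,0,0,0,1],[0,0,0,0,0,0,1],[0,0,0,0,0,0,1],[0,0,0,0,0,0,1],[0,0,0,0,0,0,1]]}}

```text
time: 3.55
tool_pos: [0.3567, 0.3, 0.1082]
eef_rot: [0.001, -0.153, 0.988, 0.001]
contact_force: [-0.3, -0.6, 0.4]
finger_gap: 0.001
```

```bash
python3 - <<'E'
from h import *
d=cam('scene'); s=sense(); print(s['tool_pos'],s['finger_gap'],s['q'])
p=np.array(s['tool_pos']); q=np.array(s['eef_rot']); M=R.from_quat(q[[1,2,3,0]]).as_matrix()
f=cv2.cvtColor(d['frame'],cv2.COLOR_RGB2BGR)
S=4;x0,y0=190,160
cr=cv2.resize(f[y0:y0+150,x0:x0+200],None,fx=S,fy=S,interpolation=cv2.INTER_CUBIC)
for P,c in [(p,(0,255,0)),(p-M[:,2]*.019,(0,0,255)),(p-M[:,2]*.073,(255,0,255))]:
    u=((px(d,P)[0]-[x0,y0]+.5)*S).astype(int); cv2.circle(cr,tuple(int(v) for v in u),4,c,-1)
cv2.imwrite('pics/c5.png',cr)
plan((.3568,.2984,.1),107.5,n=1)
E
```

```text
[0.35674561 0.30001706 0.10821927] -0.0015793178955545231 [-0.59691763  0.64587924 -0.31561542  2.11460064  0.45031806  0.44114146
  0.61443063]
t 3.6 p [0.3567 0.3    0.1082] D [ 0.0001 -0.0016 -0.0082] rot [0.1 0.1 0.1] n 1 gap -0.002 F [-0.4 -0.4  0.8]
0.15 0.13 0.1 0.0005 -0.0016 0.0082 0.0
```

View pics/c5.png

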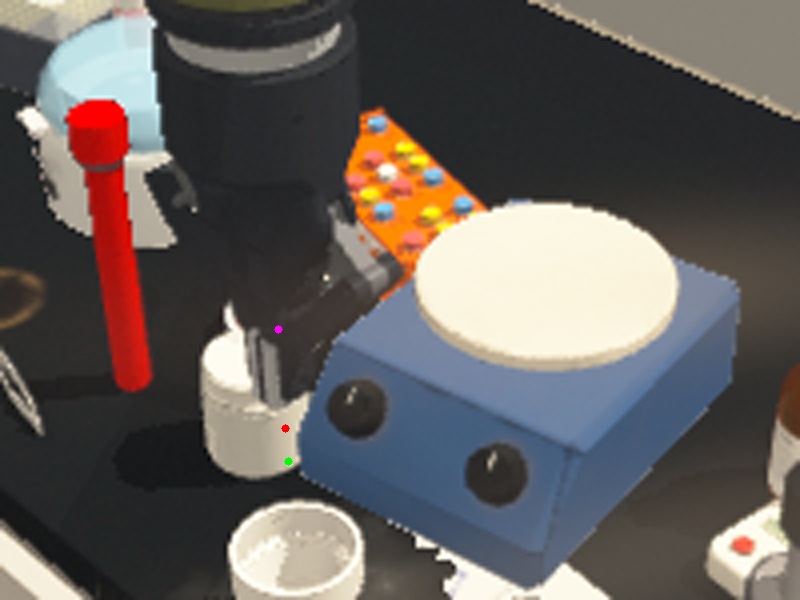

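The visible fingertips sit about 14 px above where the reported TCP projects, roughly 25–30 mm. That doesn't agree with the state. I'll go down in stages around the cup and compare fingers and cup directly.

Request:
{"api": "step_arm", "payload": {"moves": [[0,0,0,0,-0.0016,0,0],[0,0,0,0,0,0,0],[0,0,0,0,0,0,0],[0,0,0,0,0,0,0],[0,0,0,0,0,0,0],[0,0,0,0,0,0,0],[0,0,0,0,0,0.02,0],[0,0,0,0,0,0.02,0],[0,0,0,0,0,0.016,0],[0,0,0,0,0,0,0]]}}

```text
time: 4.6
tool_pos: [0.3585, 0.2997, 0.0513]
eef_rot: [0.002, -0.153, 0.988, 0.003]
contact_force: [-1.0, 0.2, 0.8]
finger_gap: 0.999
```

```bash
cat >> h.py <<'E'
def look(out,x0=190,y0=200,w_=200,h_=150,S=4,extra=(),camn='scene'):
    d=cam(camn); s=sense()
    p=np.array(s['tool_pos']); q=np.array(s['eef_rot']); M=R.from_quat(q[[1,2,3,0]]).as_matrix()
    f=cv2.cvtColor(d['frame'],cv2.COLOR_RGB2BGR)
    cr=cv2.resize(f[y0:y0+h_,x0:x0+w_],None,fx=S,fy=S,interpolation=cv2.INTER_CUBIC)
    for P,c in [(p,(0,255,0))]+list(extra):
        u=((px(d,P)[0]-[x0,y0]+.5)*S).astype(int); cv2.circle(cr,tuple(int(v) for v in u),3,c,-1)
    cv2.imwrite('pics/'+out,cr); return d,p,M
E
python3 - <<'E'
from h import *
look('c6.png')
plan((.3568,.2984,.036),107.5,n=1)
E
```

```text
t 4.65 p [0.3589 0.3001 0.052 ] D [-0.0021 -0.0017 -0.016 ] rot [0.3 0.4 0.1] n 1 gap 1.001 F [ 0.2  0.1 -0. ]
0.29 0.36 0.07 0.0026 -0.001 0.016 0.0
```

View pics/c6.png

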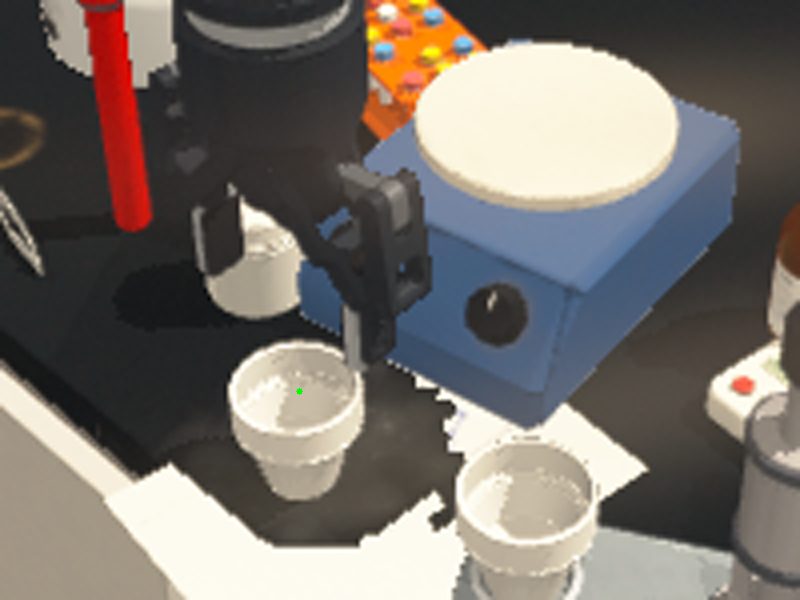

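```bash
python3 - <<'E'
from h import *
s=sense();p=np.array(s['tool_pos']); q=np.array(s['eef_rot']); M=R.from_quat(q[[1,2,3,0]]).as_matrix()
e=[(p+M[:,1]*.0425-M[:,2]*.013,(255,0,255)),(p-M[:,1]*.0425-M[:,2]*.013,(0,255,255))]
look('c7.png',x0=240,y0=250,w_=130,h_=100,S=6,camn='top',extra=e)
E
```

```text
(no output)
```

View pics/c7.png

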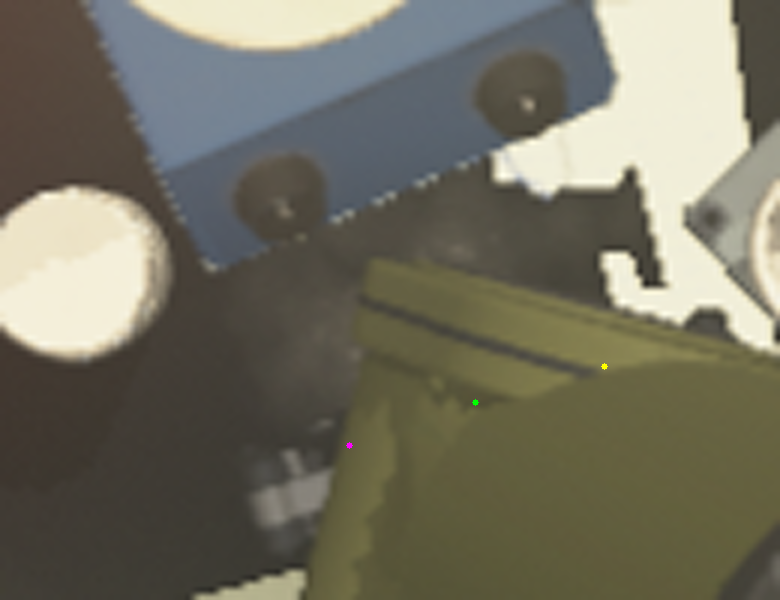

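Request:
{"api": "step_arm", "payload": {"moves": [[0.3,0.3,0,0.0025,-0.001,0.016,0],[0,0,0,0,0,0,0],[0,0,0,0,0,0,0]]}}

```text
time: 5.0
tool_pos: [0.3587, 0.3003, 0.039]
eef_rot: [0.003, -0.152, 0.988, 0.002]
contact_force: [0.4, -0.2, 0.5]
finger_gap: 1.001
```

```bash
python3 - <<'E'
from h import *
look('c8.png',x0=220,y0=240,w_=130,h_=95,S=6)
plan((.3568,.2984,.02),107.5,n=1)
E
```

```text
t 5.05 p [0.3587 0.3003 0.039 ] D [-0.0019 -0.0019 -0.019 ] rot [0.2 0.4 0. ] n 1 gap 0.996 F [-1.1  0.1  0.5]
0.17 0.36 0.02 0.0025 -0.0013 0.019 0.0
```

View pics/c8.png

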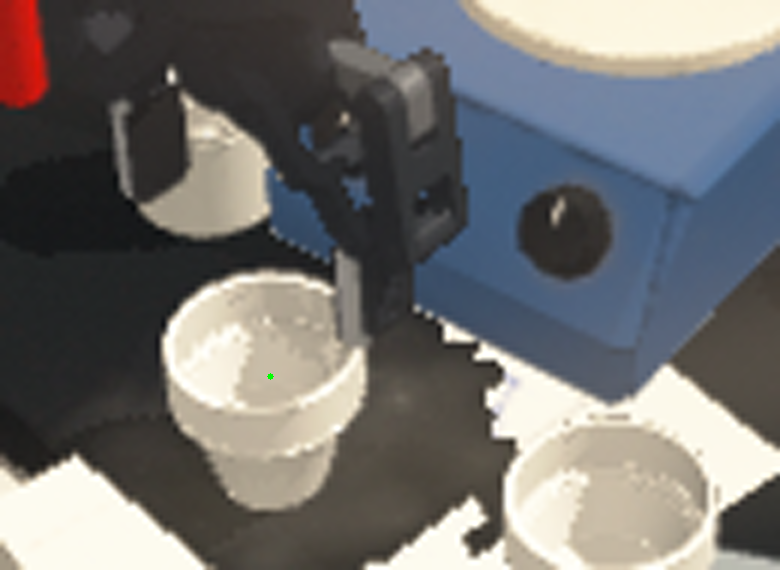

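Request:
{"api": "step_arm", "payload": {"moves": [[0.2,0.3,0,0.0025,-0.0015,0.01,0],[0,0,0,0,0,0.01,0],[0,0,0,0,0,0,0]]}}

```text
time: 5.35
tool_pos: [0.3578, 0.2988, 0.0191]
eef_rot: [0.002, -0.152, 0.988, 0.001]
contact_force: [-0.6, -0.5, 0.3]
finger_gap: 0.998
```

```bash
python3 - <<'E'
from h import *
look('c9.png',x0=220,y0=240,w_=130,h_=95,S=6)
plan((.3568,.2984,.005),107.5,n=1)
E
```

```text
t 5.4 p [0.3579 0.2988 0.0195] D [-0.0011 -0.0004 -0.0145] rot [ 0.1  0.2 -0. ] n 1 gap 0.999 F [ 0.3 -0.5 -0.7]
0.07 0.21 -0.03 0.0012 -0.0 0.0145 0.0
```

View pics/c9.png

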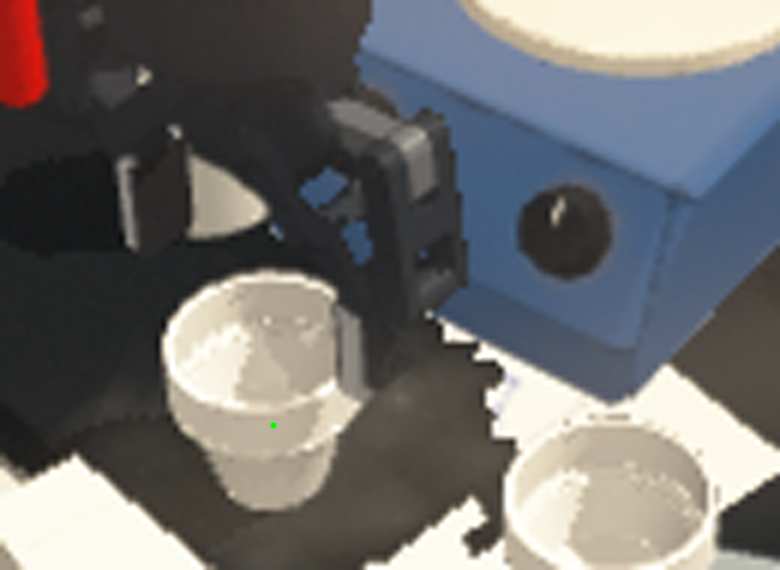

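```bash
python3 - <<'E'
from h import *
s=sense();p=np.array(s['tool_pos']); q=np.array(s['eef_rot']); M=R.from_quat(q[[1,2,3,0]]).as_matrix()
e=[]
for dz,c in [(0,(0,255,255)),(.015,(255,0,255)),(.03,(0,0,255))]:
  for sg in (1,-1):
    for a in np.linspace(-.011,.011,9):
      e.append((p+sg*M[:,1]*.0425-M[:,2]*(.013+dz)+M[:,0]*a,c))
look('c10.png',x0=220,y0=240,w_=130,h_=95,S=6,extra=e)
E
```

```text
(no output)
```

View pics/c10.png

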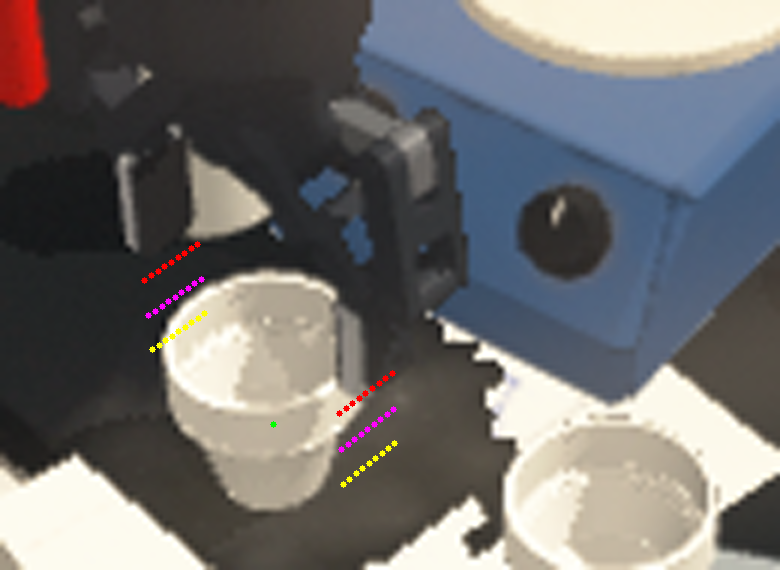

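Request:
{"api": "step_arm", "payload": {"moves": [[0,0.2,0,0.001,0,0.008,0],[0,0,0,0,0,0.008,0],[0,0,0,0,0,0,0]]}}

```text
time: 5.75
tool_pos: [0.3571, 0.2989, 0.0027]
eef_rot: [0.0, -0.152, 0.988, 0.001]
contact_force: [-0.4, 0.0, 0.7]
finger_gap: 1.002
```

```bash
python3 - <<'E'
from h import *
look('c11.png',x0=220,y0=240,w_=130,h_=95,S=6)
plan((.3568,.2984,.002),107.5,n=1)
E
```

```text
t 5.8 p [0.3572 0.2989 0.003 ] D [-0.0004 -0.0005 -0.001 ] rot [ 0.1  0.1 -0. ] n 1 gap 0.998 F [0.7 1.  0.8]
0.11 0.06 -0.04 0.0006 -0.0003 0.001 0.0
```

View pics/c11.png

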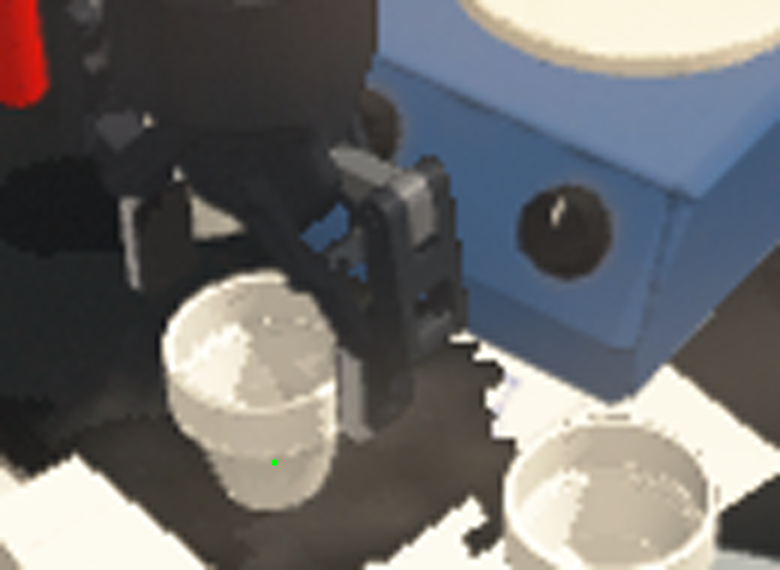

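Request:
{"api": "step_arm", "payload": {"moves": [[0,0,0,0,0,0,0.5],[0,0,0,0,0,0,0.5],[0,0,0,0,0,0,0.7],[0,0,0,0,0,0,1],[0,0,0,0,0,0,1]]}}

```text
time: 6.3
tool_pos: [0.3575, 0.2992, 0.0043]
eef_rot: [0.001, -0.152, 0.988, 0.001]
contact_force: [0.3, -0.3, -1.1]
finger_gap: 0.688
```

```bash
python3 - <<'E'
from h import *
look('c12.png',x0=220,y0=240,w_=130,h_=95,S=6)
plan((.3568,.2984,.002),107.5,n=1)
E
```

```text
t 6.35 p [0.3575 0.2991 0.0042] D [-0.0007 -0.0007 -0.0022] rot [ 0.1  0.1 -0. ] n 1 gap 0.68 F [-0.2  0.6 -0.5]
0.14 0.14 -0.02 0.0009 -0.0005 0.0022 0.0
```

View pics/c12.png

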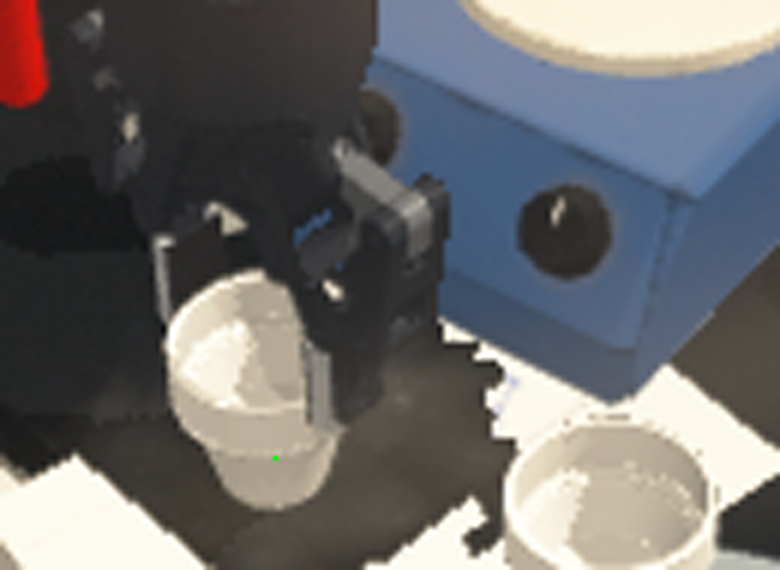

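Gripped on the lip (gap 0.68). Next: lift.

Request:
{"api": "step_arm", "payload": {"moves": [[0,0,0,0,0,-0.02,1],[0,0,0,0,0,-0.03,1],[0,0,0,0,0,-0.03,1],[0,0,0,0,0,-0.02,1],[0,0,0,0,0,0,1],[0,0,0,0,0,0,1]]}}

```text
time: 6.95
tool_pos: [0.3567, 0.2981, 0.1064]
eef_rot: [-0.0, -0.152, 0.988, 0.0]
contact_force: [0.3, -0.1, -0.8]
finger_gap: 0.683
```

```bash
python3 - <<'E'
from h import *
look('c13.png',x0=190,y0=180,w_=200,h_=150,S=4)
plan((.4107,.1837,.105),None)
E
```

```text
t 7.0 p [0.3567 0.298  0.1061] D [ 0.054  -0.1143 -0.0011] rot [0. 0. 0.] n 4 gap 0.684 F [ 0.4 -0.6  0. ]
0.0 0.0 0.0 -0.0043 -0.0313 0.0003 0.0
0.0 0.0 0.0 -0.0043 -0.0313 0.0003 0.0
0.0 0.0 0.0 -0.0043 -0.0313 0.0003 0.0
0.0 0.0 0.0 -0.0043 -0.0313 0.0003 0.0
```

View pics/c13.png

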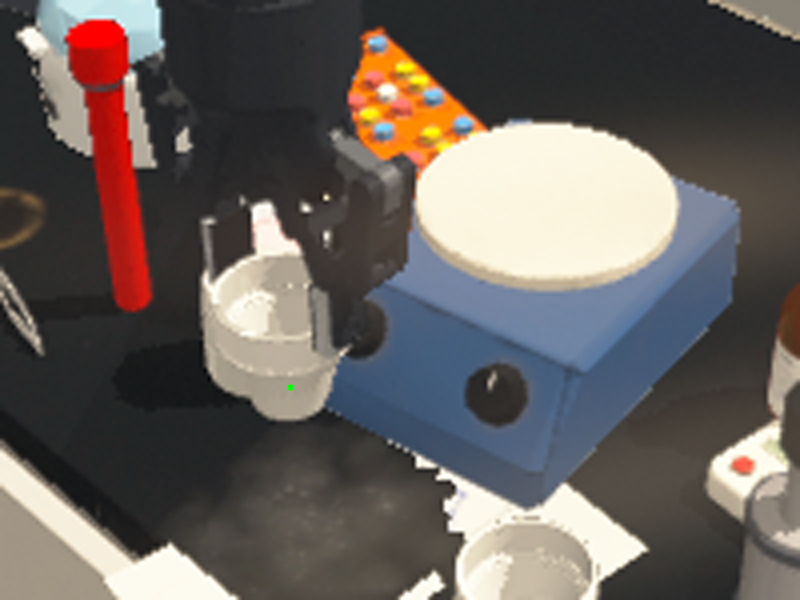

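```bash
cat >> h.py <<'E'
def circ(c,r,z):
    t=np.linspace(0,2*np.pi,60,endpoint=False); return np.c_[c[0]+r*np.cos(t),c[1]+r*np.sin(t),0*t+z]
def cuppts(o,M=np.eye(3)):
    P=[]
    for r,z in [(.0305,.058),(.0305,.037),(.017,0)]: P.append(circ((0,0),r,z)@M.T+np.array(o))
    return np.vstack(P)
E
python3 - <<'E'
from h import *
look('c14.png',x0=225,y0=215,w_=80,h_=75,S=8,extra=[(P,(0,0,255)) for P in cuppts((.3565,.298,.102))])
E
```

```text
(no output)
```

View pics/c14.png

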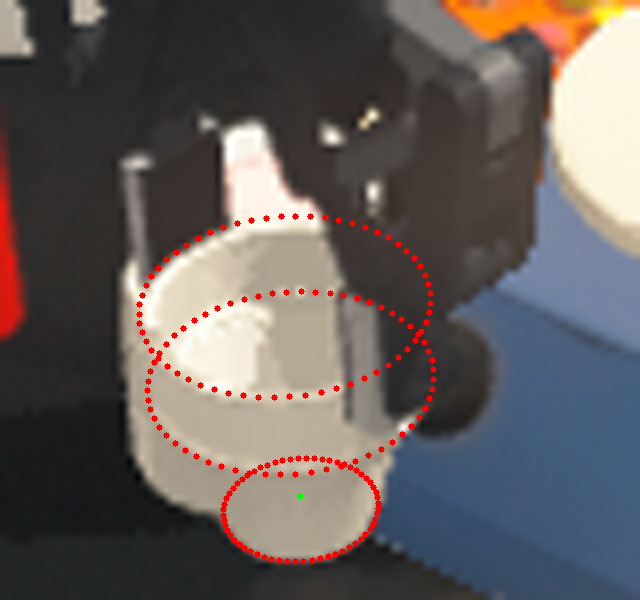

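Request:
{"api": "step_arm", "payload": {"moves": [[0,0,0,-0.004,-0.03,0,1],[0,0,0,-0.004,-0.031,0,1],[0,0,0,-0.004,-0.031,0,1],[0,0,0,-0.004,-0.031,0,1],[0,0,0,0,0,0,1],[0,0,0,0,0,0,1]]}}

```text
time: 7.65
tool_pos: [0.4068, 0.1818, 0.099]
eef_rot: [-0.006, -0.155, 0.988, -0.002]
contact_force: [0.8, 0.4, -0.9]
finger_gap: 0.685
```

```bash
python3 - <<'E'
from h import *
s=sense();p=np.array(s['tool_pos'])
look('c15.png',x0=270,y0=225,w_=110,h_=140,S=5,extra=[(P,(0,0,255)) for P in cuppts(p+[0,0,-.004])]+[(P,(255,0,0)) for P in circ((.41,.183),.0305,.07)])
plan((.4107,.1837,.105),107.5)
E
```

```text
t 7.7 p [0.4066 0.1813 0.0989] D [0.0041 0.0024 0.0061] rot [-0.1 -0.8  0.3] n 1 gap 0.682 F [-0.  -0.4  0.1]
-0.13 -0.76 0.29 -0.0045 0.001 -0.0061 0.0
```

View pics/c15.png

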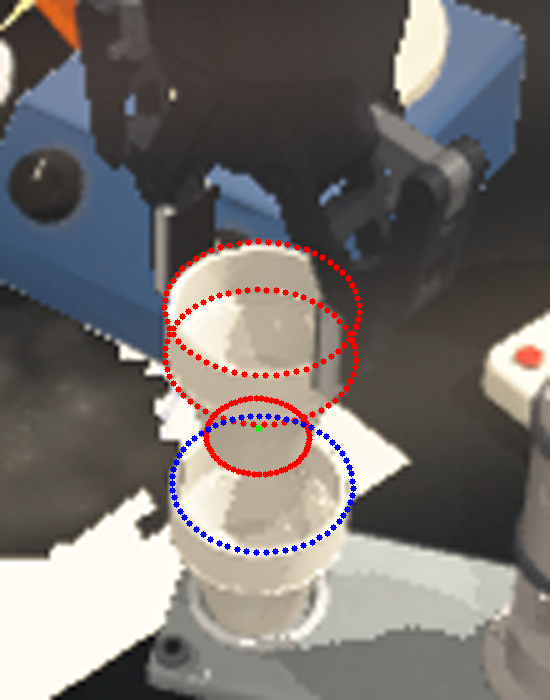

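Request:
{"api": "step_arm", "payload": {"moves": [[0,-0.7,0.3,-0.004,0.0013,0,1],[0,0,0,0,0,0.01,1],[0,0,0,0,0,0,1]]}}

```text
time: 8.0
tool_pos: [0.4091, 0.1875, 0.088]
eef_rot: [0.0, -0.154, 0.988, -0.0]
contact_force: [-0.6, -0.3, -1.0]
finger_gap: 0.683
```

```bash
python3 - <<'E'
from h import *
s=sense();p=np.array(s['tool_pos'])
look('c16.png',x0=280,y0=260,w_=80,h_=100,S=6,extra=[(P,(0,0,255)) for P in cuppts(p+[0,0,-.005])]+[(P,(255,0,0)) for P in circ((.41,.183),.0305,.07)])
plan((.4107,.1837,.055),107.5)
E
```

```text
t 8.05 p [0.4093 0.188  0.0885] D [ 0.0014 -0.0043 -0.0335] rot [0.  0.1 0.3] n 1 gap 0.682 F [ 0.6  0.4 -0.3]
0.02 0.06 0.29 0.0 -0.0045 0.0335 0.0
```

View pics/c16.png

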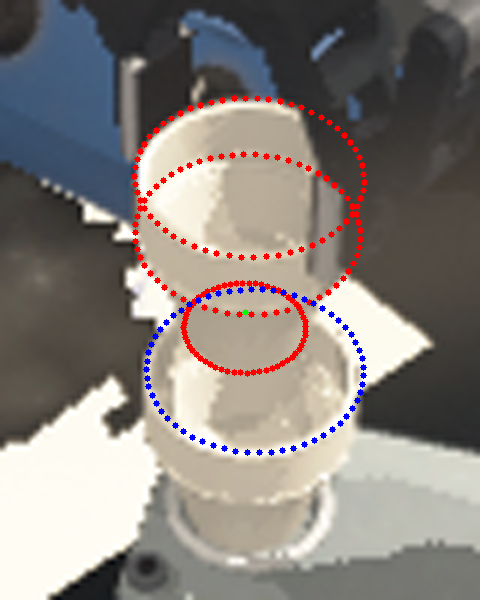

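Request:
{"api": "step_arm", "payload": {"moves": [[0,0,0.2,0,-0.0042,0,1],[0,0,0,0,0,0,1]]}}

```text
time: 8.25
tool_pos: [0.4105, 0.1851, 0.089]
eef_rot: [0.001, -0.154, 0.988, 0.001]
contact_force: [0.3, 0.1, -0.8]
finger_gap: 0.686
```

```bash
python3 - <<'E'
from h import *
plan((.4107,.1837,.055),107.5,n=3)
E
```

```text
t 8.25 p [0.4105 0.1851 0.089 ] D [ 0.0002 -0.0014 -0.034 ] rot [0.  0.1 0.2] n 3 gap 0.686 F [ 0.3  0.1 -0.8]
0.01 0.04 0.07 0.0001 -0.0005 0.0113 0.0
0.01 0.04 0.07 0.0001 -0.0005 0.0113 0.0
0.01 0.04 0.07 0.0001 -0.0004 0.0113 0.0
```

Request:
{"api": "step_arm", "payload": {"moves": [[0,0,0,0,-0.0006,0.01,1],[0,0,0,0,-0.0004,0.01,1],[0,0,0,0,-0.0004,0.01,1],[0,0,0,0,0,0,1]]}}

```text
time: 8.65
tool_pos: [0.4125, 0.1849, 0.0597]
eef_rot: [0.003, -0.154, 0.988, 0.002]
contact_force: [0.6, -0.2, -1.1]
finger_gap: 0.681
```

```bash
python3 - <<'E'
from h import *
s=sense();p=np.array(s['tool_pos'])
look('c17.png',x0=280,y0=260,w_=80,h_=100,S=6,extra=[(P,(0,0,255)) for P in cuppts(p+[0,0,-.005])]+[(P,(255,0,0)) for P in circ((.41,.183),.0305,.07)])
plan((.4107,.1837,.037),107.5,n=3)
E
```

```text
t 8.7 p [0.4128 0.1851 0.0602] D [-0.0021 -0.0014 -0.0232] rot [0.1 0.4 0.2] n 3 gap 0.681 F [ 0.3 -0.2 -0.5]
0.05 0.13 0.06 0.0009 -0.0003 0.0077 0.0
0.05 0.13 0.06 0.0008 -0.0003 0.0077 0.0
0.05 0.13 0.06 0.0008 -0.0002 0.0077 0.0
```

View pics/c17.png

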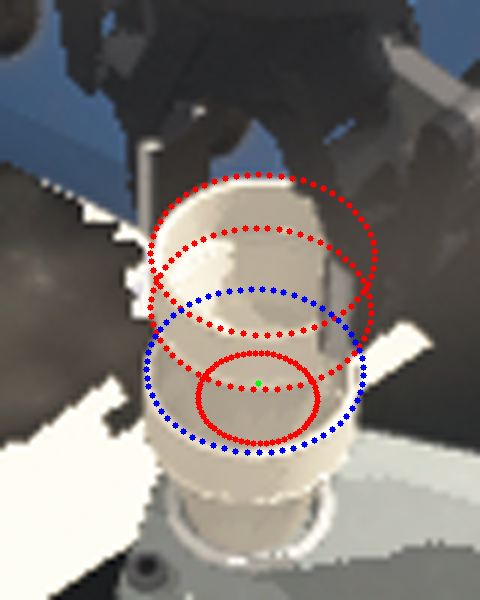

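Request:
{"api": "step_arm", "payload": {"moves": [[0,0.4,0.2,0.003,-0.001,0.002,1],[0,0,0,0.0003,0,0.006,1],[0,0,0,0,0,0,1]]}}

```text
time: 9.0
tool_pos: [0.4106, 0.1836, 0.0529]
eef_rot: [0.001, -0.152, 0.988, 0.002]
contact_force: [0.1, -1.2, -1.9]
finger_gap: 0.683
```

```bash
python3 - <<'E'
from h import *
plan((.4107,.1837,.037),107.5,n=2)
E
```

```text
t 9.0 p [0.4106 0.1836 0.0529] D [ 0.0001  0.0001 -0.0159] rot [ 0.2  0.1 -0.1] n 2 gap 0.683 F [ 0.1 -1.2 -1.9]
0.1 0.05 -0.03 -0.0001 -0.0 0.0079 0.0
0.1 0.05 -0.03 -0.0001 0.0 0.0079 0.0
```

Request:
{"api": "step_arm", "payload": {"moves": [[0,0,0,0,0,0.005,1],[0,0,0,0.0004,0,0.005,1],[0,0,0,0.0003,0,0.002,1],[0,0,0,0,0,0,1]]}}

```text
time: 9.4
tool_pos: [0.41, 0.1835, 0.0399]
eef_rot: [0.001, -0.152, 0.988, 0.002]
contact_force: [-0.1, 0.1, -1.2]
finger_gap: 0.682
```

```bash
python3 - <<'E'
from h import *
s=sense();p=np.array(s['tool_pos'])
look('c18.png',x0=280,y0=260,w_=80,h_=100,S=6,extra=[(P,(255,0,0)) for P in circ((.41,.183),.0305,.07)])
plan((.4107,.1837,.037),107.5,n=2)
E
```

```text
t 9.45 p [0.4101 0.1836 0.04  ] D [ 0.0006  0.0001 -0.003 ] rot [ 0.2  0.1 -0.1] n 2 gap 0.681 F [-0.8  0.2 -0.5]
0.11 0.07 -0.03 -0.0003 -0.0 0.0015 0.0
0.11 0.07 -0.03 -0.0003 -0.0 0.0015 0.0
```

View pics/c18.png

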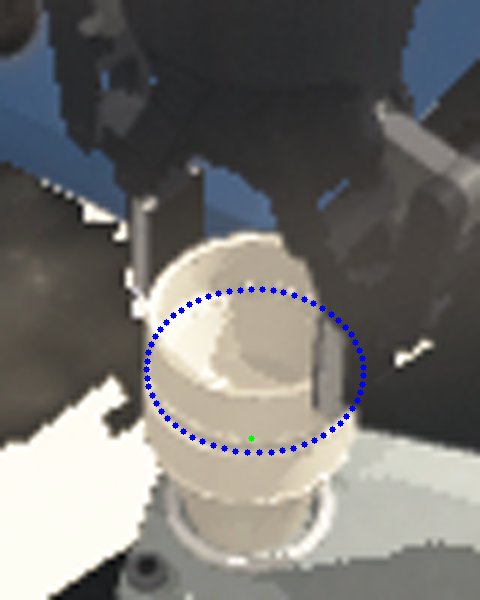

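Request:
{"api": "step_arm", "payload": {"moves": [[0,0,0,0,0,0.002,1],[0,0,0,0,0,0.002,1],[0,0,0,0,0,0,1]]}}

```text
time: 9.75
tool_pos: [0.4107, 0.1829, 0.0368]
eef_rot: [0.002, -0.151, 0.988, 0.001]
contact_force: [-1.0, 0.0, 1.0]
finger_gap: 0.684
```

```bash
python3 - <<'E'
from h import *
plan((.4107,.1837,.037),107.5,n=2)
E
```

```text
t 9.75 p [0.4107 0.1829 0.0368] D [-0.      0.0008  0.0002] rot [ 0.1  0.2 -0.1] n 2 gap 0.684 F [-1.  0.  1.]
0.07 0.11 -0.05 -0.0001 0.0004 -0.0001 0.0
0.07 0.11 -0.05 -0.0001 0.0004 -0.0001 0.0
```

Request:
{"api": "step_arm", "payload": {"moves": [[0,0,0,0,0,0.002,1],[0,0,0,0,0,0,1]]}}

```text
time: 9.95
tool_pos: [0.4113, 0.1832, 0.0371]
eef_rot: [0.003, -0.152, 0.988, 0.002]
contact_force: [-1.4, 0.3, -0.5]
finger_gap: 0.682
```

Request:
{"api": "step_arm", "payload": {"moves": [[0,0,0,0,0,0.002,1],[0,0,0,0,0,0,1]]}}

```text
time: 10.15
tool_pos: [0.4114, 0.1832, 0.037]
eef_rot: [0.005, -0.152, 0.988, 0.001]
contact_force: [-1.8, 1.1, 0.4]
finger_gap: 0.678
```

Request:
{"api": "step_arm", "payload": {"moves": [[0,0.3,0,0.0006,0,0.004,1],[0,0,0,0,0,0.003,1]]}}

```text
time: 10.35
tool_pos: [0.4123, 0.1835, 0.0362]
eef_rot: [0.006, -0.152, 0.988, 0.001]
contact_force: [-6.8, -3.2, 53.1]
finger_gap: 0.68
```

```bash
python3 - <<'E'
from h import *
s=sense();p=np.array(s['tool_pos'])
look('c19.png',x0=280,y0=260,w_=80,h_=100,S=6,extra=[(P,(255,0,0)) for P in circ((.41,.183),.0305,.07)]+[(P,(0,0,255)) for P in cuppts((.41,.183,.033))])
plan((.4107,.1837,.037),107.5,n=2)
E
```

```text
t 10.4 p [0.4121 0.1834 0.0362] D [-0.0014  0.0003  0.0008] rot [0.  0.7 0. ] n 2 gap 0.681 F [-7. -2. 51.]
0.01 0.36 0.0 0.0006 0.0003 -0.0004 0.0
0.01 0.36 0.0 0.0006 0.0003 -0.0004 0.0
```

View pics/c19.png

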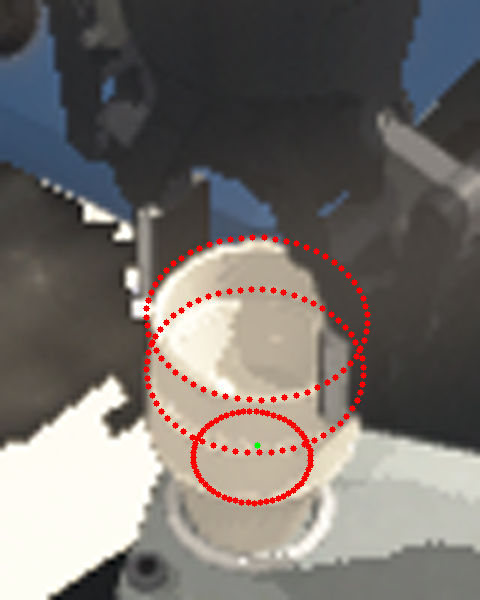

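51 N of upward reaction means the cup is on the shoulder, and the fully nested overlay matches. Relieve the load, then let go.

Request:
{"api": "step_arm", "payload": {"moves": [[0,0.4,0,0.001,0,-0.002,1],[0,0,0,0,0,0,1],[0,0,0,0,0,0,0.4],[0,0,0,0,0,0,0.15],[0,0,0,0,0,0,0],[0,0,0,0,0,0,0],[0,0,0,0,0,0,0]]}}

```text
time: 11.1
tool_pos: [0.4113, 0.1835, 0.0378]
eef_rot: [0.003, -0.152, 0.988, 0.001]
contact_force: [0.3, -0.3, 0.9]
finger_gap: 0.998
```

```bash
python3 - <<'E'
from h import *
s=sense();p=np.array(s['tool_pos'])
look('c20.png',x0=280,y0=260,w_=80,h_=100,S=6,extra=[(P,(0,0,255)) for P in cuppts((.41,.183,.033))])
plan((.4107,.1837,.15),107.5,n=5)
E
```

```text
t 11.15 p [0.4113 0.1835 0.0378] D [-0.0006  0.0002  0.1122] rot [0.  0.4 0. ] n 5 gap 1.0 F [-0.5 -0.6  0.2]
0.01 0.07 0.0 -0.0 0.0001 -0.0224 0.0
0.01 0.07 0.0 -0.0 0.0001 -0.0224 0.0
0.01 0.07 0.0 0.0 0.0001 -0.0224 0.0
0.01 0.07 0.0 0.0 0.0001 -0.0224 0.0
0.01 0.07 0.0 0.0001 0.0001 -0.0224 0.0
```

View pics/c20.png

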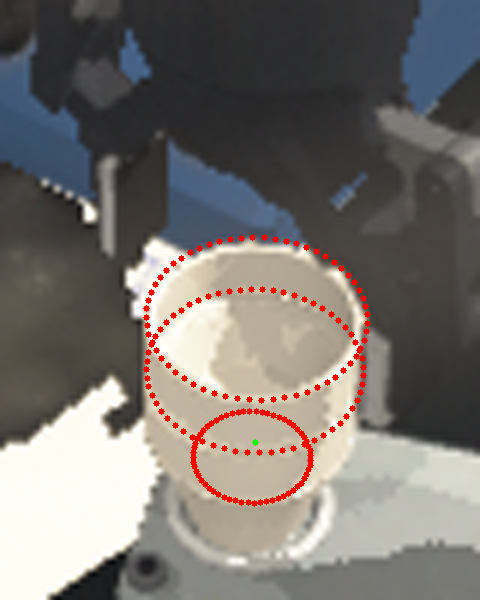

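Nested and released. Going up, then over the piston knob with the jaws along plate x (yaw about 44°).

Request:
{"api": "step_arm", "payload": {"moves": [[0,0.2,0,0,0,-0.015,0],[0,0.1,0,0,0,-0.03,0],[0,0.1,0,0,0,-0.04,0],[0,0,0,0,0,-0.045,0],[0,0,0,0,0,-0.04,0],[0,0,0,0,0,0,0]]}}

```text
time: 11.75
tool_pos: [0.41, 0.1835, 0.2127]
eef_rot: [-0.003, -0.153, 0.988, -0.001]
contact_force: [0.3, -0.5, -0.5]
finger_gap: 1.001
```

```bash
python3 - <<'E'
from h import *
d=cam('scene','s3.png');t=cam('top','t3.png')
for n,dd in (('scene',d),('top',t)):
  for k in ['press','guide_mouth','piston','piston_knob','cup_seat','seat_cup','clean_cup']:
    for r in pinpoint(n,k):
        if r['conf']>.4: print(n,k,round(r['conf'],2),w(dd,r['point']).round(4))
look('c21.png',x0=280,y0=240,w_=130,h_=120,S=5,extra=[(P,(0,0,255)) for P in cuppts((.41,.183,.033))]+[(P,(0,255,255)) for P in np.vstack([circ((.4865,.103),.0245,.135),circ((.4865,.103),.015,.192),circ((.4865,.103),.015,.168)])])
plan((.4865,.103,.2),43.8)
E
```

```text
scene press 0.81 [0.4856 0.1034 0.0023]
scene guide_mouth 0.73 [0.487  0.102  0.1399]
scene piston 0.93 [ 0.3592  0.5182 -0.0063]
scene piston 0.61 [0.4891 0.1035 0.0191]
scene piston 0.51 [0.4081 0.1838 0.0085]
scene piston_knob 0.73 [0.358  0.5197 0.1604]
scene piston_knob 0.63 [0.4809 0.1037 0.1802]
scene cup_seat 0.75 [0.4076 0.1855 0.0096]
scene seat_cup 0.82 [0.4078 0.1856 0.009 ]
scene seat_cup 0.6 [0.4903 0.1047 0.0202]
scene clean_cup 0.64 [0.4079 0.1798 0.0279]
top press 0.65 [ 4.880e-01  1.057e-01 -4.000e-04]
top guide_mouth 0.58 [0.4844 0.1021 0.1344]
top piston 0.85 [ 0.3585  0.5201 -0.0019]
top piston 0.57 [0.4856 0.1042 0.0175]
top cup_seat 0.81 [0.4115 0.1803 0.0104]
top clean_cup 0.58 [0.4119 0.1804 0.0373]
t 12.6 p [0.4073 0.1816 0.2084] D [ 0.0792 -0.0786 -0.0084] rot [-0.6 -0.7 63.9] n 8 gap 1.0 F [0.5 0.3 0.7]
-0.08 -0.09 7.98 -0.0065 -0.0124 0.001 0.0
-0.08 -0.09 7.98 -0.0081 -0.0114 0.001 0.0
-0.08 -0.09 7.98 -0.0096 -0.0101 0.001 0.0
-0.08 -0.09 7.98 -0.0109 -0.0087 0.001 0.0
-0.08 -0.09 7.98 -0.012 -0.0071 0.001 0.0
-0.08 -0.09 7.98 -0.0129 -0.0053 0.001 0.0
-0.08 -0.09 7.98 -0.0135 -0.0035 0.001 0.0
-0.08 -0.09 7.98 -0.0139 -0.0016 0.001 0.0
```

View pics/c21.png

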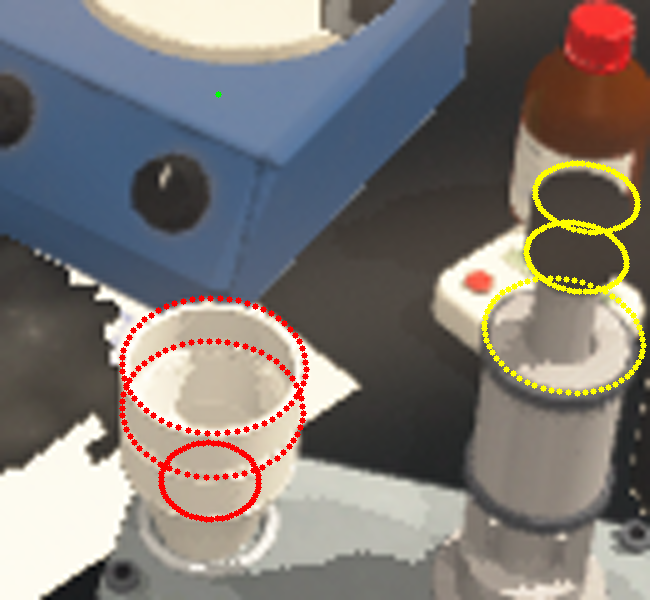

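View pics/s3.png

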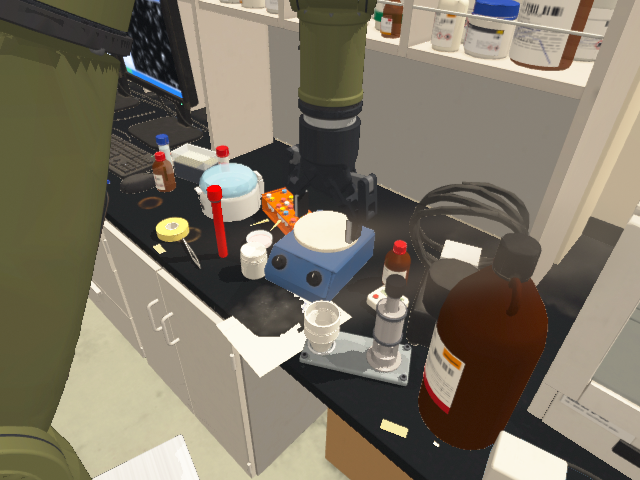

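View pics/t3.png

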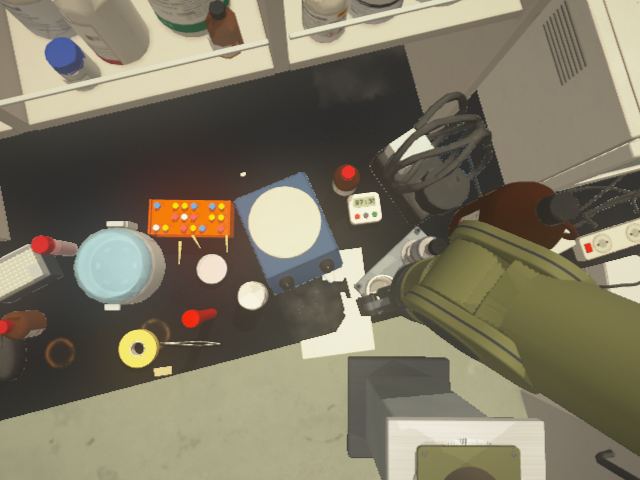

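Clean cup is nested upright at scene (321,318), matching the overlay. The knob is at scene (396,285). Moving above it.

Request:
{"api": "step_arm", "payload": {"moves": [[0,0,8,-0.0065,-0.0125,0,0],[0,0,8,-0.008,-0.0115,0,0],[0,0,8,-0.0095,-0.01,0,0],[0,0,8,-0.011,-0.0085,0,0],[-0.1,-0.1,8,-0.012,-0.007,0,0],[-0.1,-0.1,8,-0.013,-0.0055,0,0],[-0.1,-0.1,8,-0.0135,-0.0035,0,0],[-0.1,-0.1,8,-0.014,-0.0015,0,0],[0,0,0,0,0,0,0]]}}

```text
time: 13.5
tool_pos: [0.4883, 0.0993, 0.2084]
eef_rot: [-0.001, 0.413, 0.911, -0.002]
contact_force: [-0.3, -0.6, -0.8]
finger_gap: 0.998
```

```bash
python3 - <<'E'
from h import *
print(sense()['q'])
look('c22.png',x0=290,y0=150,w_=200,h_=150,S=4,extra=[(P,(0,255,255)) for P in np.vstack([circ((.486,.103),.015,.192)])])
plan((.486,.1032,.19),43.8)
E
```

```text
[-0.17226863  0.50565875 -0.18866181  1.91704451  0.13928523  0.73545497
  0.27800648]
t 13.55 p [0.4874 0.1004 0.2083] D [-0.0014  0.0028 -0.0183] rot [-0.3 -0.  -2.3] n 1 gap 0.997 F [ 0.1  0.2 -0.1]
-0.28 -0.04 -2.31 0.003 0.0009 0.0183 0.0
```

View pics/c22.png

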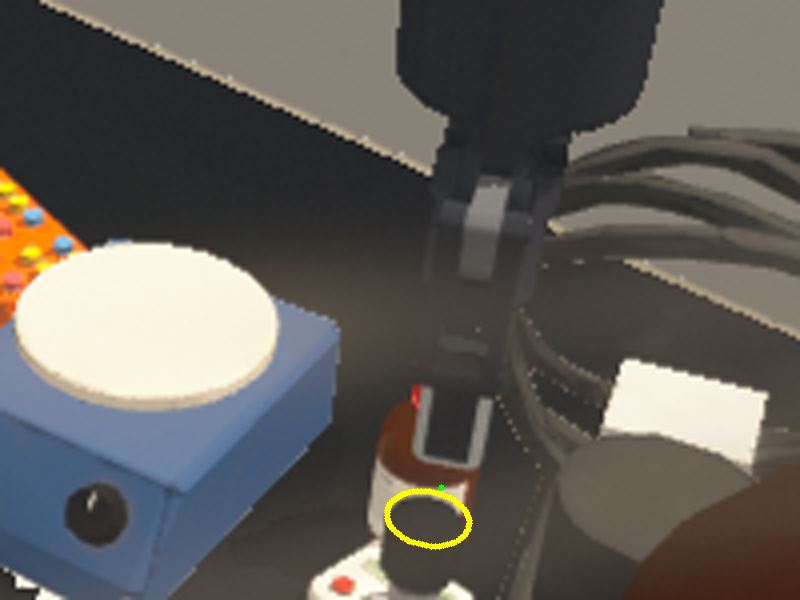

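Request:
{"api": "step_arm", "payload": {"moves": [[-0.3,0,-2.3,0.003,0.001,0.02,0],[0,0,0,0,0,0.02,0],[0,0,0,0,0,0,0]]}}

```text
time: 13.85
tool_pos: [0.4849, 0.1064, 0.1681]
eef_rot: [-0.0, 0.386, 0.923, 0.002]
contact_force: [-0.3, -0.8, -0.7]
finger_gap: 0.998
```

```bash
python3 - <<'E'
from h import *
s=sense();p=np.array(s['tool_pos']); q=np.array(s['eef_rot']); M=R.from_quat(q[[1,2,3,0]]).as_matrix()
e=[]
for dz,c in [(0,(0,255,255)),(.036,(0,0,255))]:
  for sg in (1,-1):
    for a in np.linspace(-.011,.011,9):
      e.append((p+sg*M[:,1]*.0425-M[:,2]*(.013+dz)+M[:,0]*a,c))
look('c23.png',x0=350,y0=220,w_=100,h_=100,S=6,extra=e)
plan((.486,.1032,.13),43.8)
E
```

```text
t 13.9 p [0.4856 0.1068 0.1691] D [ 0.0004 -0.0036 -0.0391] rot [ 0.3 -0.1  0.8] n 1 gap 0.996 F [-0.3  0.9  0.6]
0.26 -0.08 0.82 -0.0029 -0.0024 0.0391 0.0
```

View pics/c23.png

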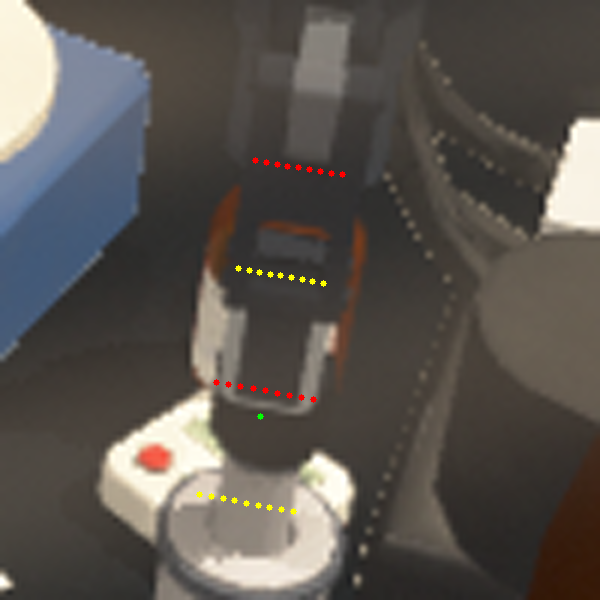

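Request:
{"api": "step_arm", "payload": {"moves": [[0.3,0,0.8,-0.003,-0.0024,0.015,0],[0,0,0,0,0,0.015,0],[0,0,0,0,0,0.007,0],[0,0,0,0,0,0,0]]}}

```text
time: 14.3
tool_pos: [0.4876, 0.1061, 0.1348]
eef_rot: [0.001, 0.389, 0.921, 0.002]
contact_force: [0.5, 0.1, -0.0]
finger_gap: 0.999
```

```bash
python3 - <<'E'
from h import *
look('c24.png',x0=350,y0=220,w_=100,h_=100,S=6,extra=[(P,(0,255,255)) for P in np.vstack([circ((.486,.103),.015,.192)])])
plan((.486,.1032,.13),43.8)
E
```

```text
t 14.35 p [0.488  0.1063 0.1353] D [-0.002  -0.0031 -0.0053] rot [ 0.4 -0.   0.5] n 1 gap 0.999 F [ 0.6  0.9 -0.2]
0.35 -0.0 0.46 -0.0008 -0.0036 0.0053 0.0
```

View pics/c24.png

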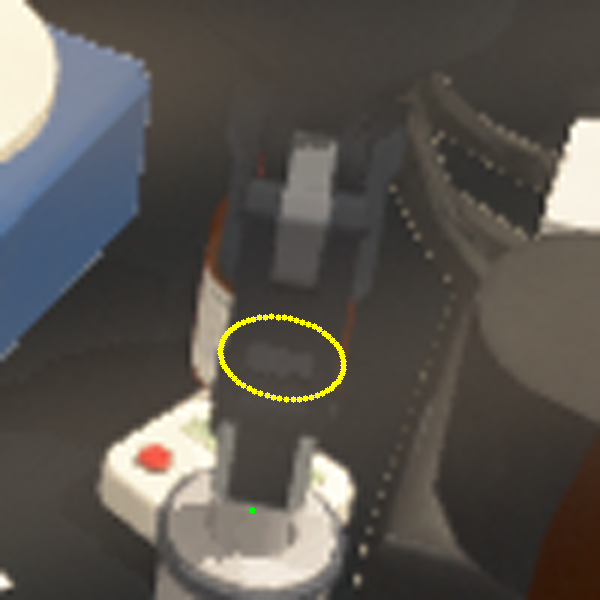

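Request:
{"api": "step_arm", "payload": {"moves": [[0.3,0,0.4,-0.0008,-0.0036,0.005,0],[0,0,0,0,0,0,0],[0,0,0,0,0,0,0]]}}

```text
time: 14.65
tool_pos: [0.487, 0.1035, 0.1317]
eef_rot: [0.001, 0.392, 0.92, 0.001]
contact_force: [-0.7, -0.3, 0.3]
finger_gap: 0.997
```

```bash
python3 - <<'E'
from h import *
plan((.486,.1032,.13),43.8)
E
```

```text
t 14.65 p [0.487  0.1035 0.1317] D [-0.001  -0.0003 -0.0017] rot [0.2 0.1 0.1] n 1 gap 0.997 F [-0.7 -0.3  0.3]
0.19 0.08 0.08 0.0005 -0.0009 0.0017 0.0
```

Request:
{"api": "step_arm", "payload": {"moves": [[0.2,0,0,0.0005,-0.0008,0.0015,0.4],[0,0,0,0,0,0,0.55],[0,0,0,0,0,0,0.55],[0,0,0,0,0,0,0.55]]}}

```text
time: 15.05
tool_pos: [0.4864, 0.1033, 0.1307]
eef_rot: [0.001, 0.392, 0.92, -0.0]
contact_force: [-0.4, -0.0, 0.2]
finger_gap: 0.45
```

```bash
python3 - <<'E'
from h import *
look('c25.png',x0=350,y0=220,w_=100,h_=100,S=6)
plan((.486,.1032,.13),43.8)
look('c26.png',x0=390,y0=210,w_=80,h_=60,S=8,camn='top')
E
```

```text
t 15.1 p [0.4864 0.1034 0.1307] D [-0.0004 -0.0002 -0.0007] rot [0.  0.1 0.1] n 1 gap 0.448 F [ 0.9  0.5 -0.2]
0.03 0.11 0.08 0.0002 -0.0004 0.0007 0.0
```

View pics/c25.png

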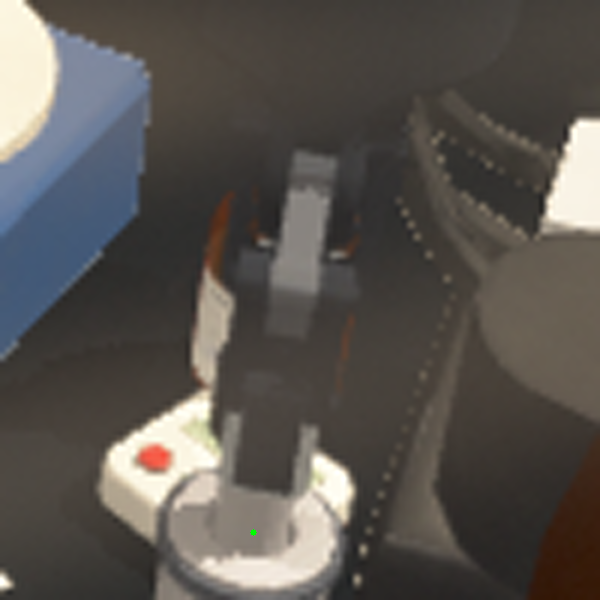

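View pics/c26.png

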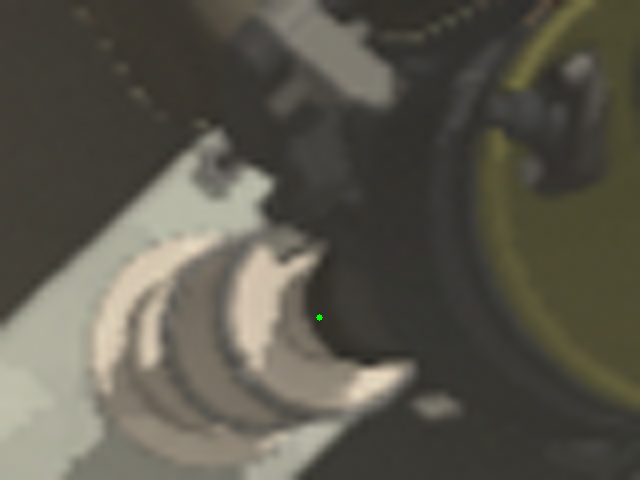

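Request:
{"api": "step_arm", "payload": {"moves": [[0,0,0,0,0,0,0.62],[0,0,0,0,0,0,0.68],[0,0,0,0,0,0,0.75]]}}

```text
time: 15.45
tool_pos: [0.4867, 0.1034, 0.131]
eef_rot: [0.001, 0.392, 0.92, 0.0]
contact_force: [-0.6, -1.0, -0.4]
finger_gap: 0.334
```

Request:
{"api": "step_arm", "payload": {"moves": [[0,0,0,0,0,0,1],[0,0,0,0,0,0,1]]}}

```text
time: 15.65
tool_pos: [0.4866, 0.1034, 0.131]
eef_rot: [0.001, 0.392, 0.92, 0.0]
contact_force: [-0.3, 0.4, 1.5]
finger_gap: 0.329
```

```bash
python3 - <<'E'
from h import *
look('c27.png',x0=350,y0=220,w_=100,h_=100,S=6)
for i in range(3):
    s=sense(); M=R.from_quat(np.array(s['eef_rot'])[[1,2,3,0]]).as_matrix(); print('Ftool',(M.T@s['contact_force']).round(1),np.round(s['wrist_torque'],2)); cam('scene')
plan((.486,.1032,.13),43.8)
E
```

```text
Ftool [-0.8  0.1 -0.8] [-0.02  0.1   0.05]
Ftool [-0.1 -0.4 -1.9] [0.02 0.08 0.01]
Ftool [-0.   0.5 -0.4] [0.03 0.06 0.01]
t 15.85 p [0.4866 0.1034 0.131 ] D [-0.0006 -0.0002 -0.001 ] rot [0.1 0.1 0.1] n 1 gap 0.328 F [-0.2 -0.5  0.6]
0.06 0.13 0.07 0.0003 -0.0006 0.001 0.0
```

View pics/c27.png

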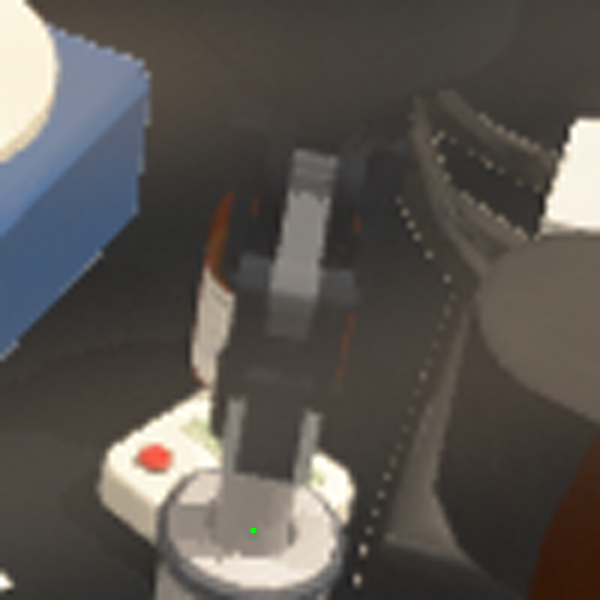

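Gripped on the knob (gap 0.328, sideways force about 0). Lifting in small steps.

Request:
{"api": "step_arm", "payload": {"moves": [[0,0,0,0,0,-0.002,1],[0,0,0,0,0,-0.002,1],[0,0,0,0,0,-0.002,1]]}}

```text
time: 16.15
tool_pos: [0.4855, 0.1032, 0.1362]
eef_rot: [0.0, 0.392, 0.92, -0.001]
contact_force: [-0.2, -0.1, -3.5]
finger_gap: 0.327
```

```bash
cat >> h.py <<'E'
def st():
    s=sense(); M=R.from_quat(np.array(s['eef_rot'])[[1,2,3,0]]).as_matrix(); print('t',round(float(s['time']),2),'p',np.round(s['tool_pos'],4),'F',np.round(s['contact_force'],1),'T',np.round(s['wrist_torque'],2),'gap',round(float(s['finger_gap']),3),'z',M[:,2].round(4))
E
python3 -c "
from h import *
st();plan((.4866,.1034,.208),None,n=1)"
```

```text
t 16.15 p [0.4855 0.1032 0.1362] F [-0.2 -0.1 -3.5] T [ 0.07 -0.21  0.04] gap 0.327 z [-3.0e-04 -1.4e-03 -1.0e+00]
t 16.15 p [0.4855 0.1032 0.1362] D [0.0011 0.0002 0.0718] rot [0. 0. 0.] n 1 gap 0.327 F [-0.2 -0.1 -3.5]
0.0 0.0 0.0 -0.0006 0.0008 -0.0718 0.0
```

Request:
{"api": "step_arm", "payload": {"moves": [[0,0,0,-0.0004,0.0005,-0.003,1],[0,0,0,-0.0002,0.0002,-0.003,1],[0,0,0,-0.0002,0.0002,-0.003,1],[0,0,0,-0.0002,0.0002,-0.003,1]]}}

```text
time: 16.55
tool_pos: [0.4863, 0.1028, 0.1488]
eef_rot: [-0.001, 0.392, 0.92, -0.001]
contact_force: [-0.3, -0.7, -3.5]
finger_gap: 0.335
```

```bash
python3 -c "
from h import *
st();plan((.4866,.1034,.208),43.8,n=1)"
```

```text
t 16.55 p [0.4863 0.1028 0.1488] F [-0.3 -0.7 -3.5] T [-0.06 -0.01 -0.02] gap 0.335 z [-0.0021 -0.0022 -1.    ]
t 16.55 p [0.4863 0.1028 0.1488] D [0.0003 0.0006 0.0592] rot [-0.2  0.   0.1] n 1 gap 0.335 F [-0.3 -0.7 -3.5]
-0.18 0.01 0.08 0.0002 0.0004 -0.0592 0.0
```

Clean: no side force. Continue.

Request:
{"api": "step_arm", "payload": {"moves": [[-0.2,0,0,0,0.0004,-0.004,1],[0,0,0,-0.0001,0.0003,-0.004,1],[0,0,0,-0.0001,0.0003,-0.004,1],[0,0,0,-0.0001,0.0003,-0.004,1],[0,0,0,0,0,0,1]]}}

```text
time: 17.05
tool_pos: [0.4875, 0.1034, 0.1669]
eef_rot: [0.0, 0.392, 0.92, 0.0]
contact_force: [0.4, -0.1, -3.0]
finger_gap: 0.331
```

```bash
python3 -c "
from h import *
st();plan((.4866,.1034,.208),43.8,n=1)
look('c28.png',x0=300,y0=200,w_=150,h_=180,S=3)"
```

```text
t 17.05 p [0.4875 0.1034 0.1669] F [ 0.4 -0.1 -3. ] T [-0.01 -0.03  0.02] gap 0.331 z [ 1.e-03  4.e-04 -1.e+00]
t 17.05 p [0.4875 0.1034 0.1669] D [-0.0009  0.      0.0411] rot [0.1 0.  0.1] n 1 gap 0.331 F [ 0.4 -0.1 -3. ]
0.06 0.03 0.07 0.0006 -0.0006 -0.0411 0.0
```

View pics/c28.png

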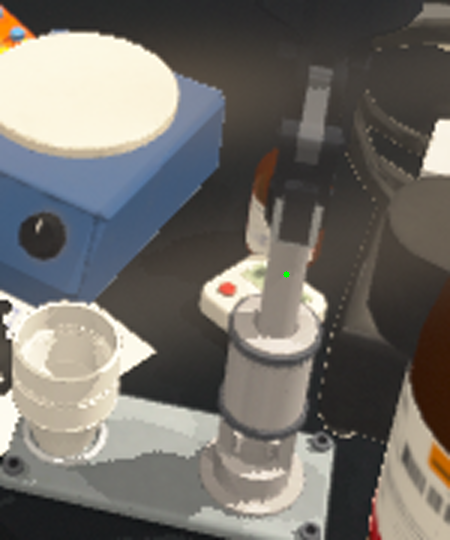

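Request:
{"api": "step_arm", "payload": {"moves": [[0,0,0,0.0002,-0.0002,-0.004,1],[0,0,0,0,0,-0.005,1],[0,0,0,0,0.0002,-0.005,1],[0,0,0,0,0.0002,-0.005,1],[0,0,0,0,0,0,1]]}}

```text
time: 17.6
tool_pos: [0.4874, 0.1037, 0.1872]
eef_rot: [0.0, 0.392, 0.92, 0.0]
contact_force: [0.2, 0.7, -3.3]
finger_gap: 0.329
```

```bash
python3 -c "
from h import *
st();plan((.4866,.1034,.208),43.8,n=1)"
```

```text
t 17.6 p [0.4874 0.1037 0.1872] F [ 0.2  0.7 -3.3] T [-0.02 -0.03  0.06] gap 0.329 z [ 7.e-04  4.e-04 -1.e+00]
t 17.6 p [0.4874 0.1037 0.1872] D [-0.0008 -0.0003  0.0208] rot [0.  0.  0.1] n 1 gap 0.329 F [ 0.2  0.7 -3.3]
0.04 0.01 0.08 0.0003 -0.0008 -0.0208 0.0
```

Request:
{"api": "step_arm", "payload": {"moves": [[0,0,0,0.0001,-0.0003,-0.005,1],[0,0,0,0,0,-0.005,1],[0,0,0,0,0.0001,-0.005,1],[0,0,0,0,0.0001,-0.004,1],[0,0,0,0,0,0,1],[0,0,0,0,0,0,1]]}}

```text
time: 18.2
tool_pos: [0.4871, 0.1037, 0.2081]
eef_rot: [0.0, 0.392, 0.92, 0.0]
contact_force: [0.3, -0.1, -2.7]
finger_gap: 0.329
```

```bash
python3 -c "
from h import *
st();plan((.4866,.1034,.208),43.8,n=1)
d=cam('scene')
for k in ('piston','clean_cup','seat_cup','cup_seat'):
  for r in pinpoint('scene',k):
    if r['conf']>.3: print(k,round(r['conf'],2),w(d,r['point']).round(4))
look('c29.png',x0=300,y0=200,w_=150,h_=180,S=3,extra=[(P,(0,0,255)) for P in cuppts((.41,.183,.033))[:60]]);st()"
```

```text
t 18.2 p [0.4871 0.1037 0.2081] F [ 0.3 -0.1 -2.7] T [-0.01 -0.02  0.01] gap 0.329 z [ 9.e-04  4.e-04 -1.e+00]
t 18.2 p [0.4871 0.1037 0.2081] D [-0.0005 -0.0003 -0.0001] rot [0.1 0.  0.1] n 1 gap 0.329 F [ 0.3 -0.1 -2.7]
0.05 0.02 0.08 0.0001 -0.0006 0.0001 0.0
piston 0.97 [0.4876 0.1052 0.0963]
piston 0.6 [ 3.607e-01  5.182e-01 -5.000e-04]
clean_cup 0.86 [0.4118 0.1808 0.0289]
seat_cup 0.93 [0.4062 0.1859 0.0104]
cup_seat 0.9 [0.4075 0.1873 0.013 ]
t 18.5 p [0.487  0.1037 0.2078] F [ 0.3 -0.8 -3.3] T [-0.03 -0.04 -0.03] gap 0.329 z [ 3.e-04  3.e-04 -1.e+00]
```

View pics/c29.png

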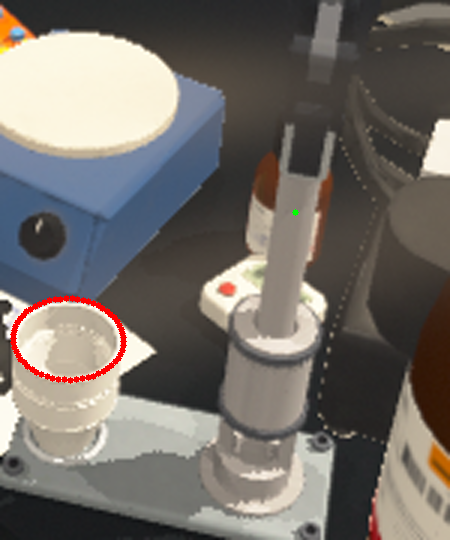

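Request:
{"api": "step_arm", "payload": {"moves": [[0,0,0,0,0,0,1],[0,0,0,0,0,0,1],[0,0,0,0,0,0,1],[0,0,0,0,0,0,1],[0,0,0,0,0,0,1]]}}

```text
time: 19.0
tool_pos: [0.4868, 0.1036, 0.2075]
eef_rot: [-0.0, 0.392, 0.92, -0.0]
contact_force: [0.4, -0.4, -3.0]
finger_gap: 0.329
```

```bash
python3 - <<'E'
from h import *
st()
d=look('c30.png',x0=295,y0=285,w_=60,h_=75,S=8,extra=[(P,(0,0,255)) for P in np.vstack([circ((.41,.183),.0305,.091),circ((.41,.183),.0305,.07)])])
E
```

```text
t 19.0 p [0.4868 0.1036 0.2075] F [ 0.4 -0.4 -3. ] T [ 0.   -0.01  0.05] gap 0.329 z [-3.e-04  1.e-04 -1.e+00]
```

View pics/c30.png

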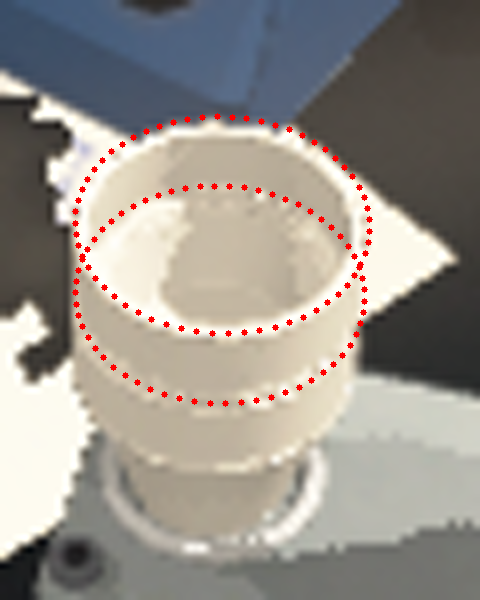

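```bash
python3 -c "
from h import *
print(hand_in()); st()"
```

```text
the job is handed in; nothing more can be done
None
the job is handed in; nothing more can be done
```

The clean cup is nested in the seat cup and released, and the steel piston is held raised at about mid-guide. I handed the job in at about 19 s; no verdict is reported.

**Last checks**
- **Cup:** It was pressed to a firm stop, about 51 N for a moment, and then let go. In the last image the rim and the seam between the two cups match the fully nested overlay to about 1 mm, and both look upright.
- **Piston:** The network puts its lower end about 96 mm above the worktop, and the measured lift of 77 mm gives 95 mm. The window looks clear in the image. The pull on the wrist is about 3 N, which fits the piston's weight. Side force is under 1 N and the tool tilt is practically zero.
- **Timer, bottle and jar:** The arm came nowhere near them and no unexpected contact showed up. I did not measure their positions again at the end.

**What disagreed**
- **Fingertip height:** In the pictures the fingertips stood about 30–36 mm higher than the reported TCP would put them. I set the grasp heights from the images and relied only on relative motion for the rest; both grasps held.
- **Cup height from the network:** Its single estimates of the clean cup's height varied by about 9 mm (28–37 mm), too much to confirm the 21 mm nesting. For that I relied on the overlay and the hard stop.

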